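# Put the glue brush away in the pedal-lid brush keeper

### The arm

A 6-joint arm with a two-finger parallel gripper is mounted at the origin on the work surface; the furniture and walls round the work are solid. World frame = base frame: x ahead of the robot, y to its left, z up, the work surface at z = 0. Lengths are in m, angles in rad, forces in N, time in s.
With the tool pointing down it reaches from about 0.3 to 0.85 m from the base axis. Payload 5.4 kg.
Tool frame: the origin (TCP) lies between the finger pads; the fingertips stand 19 mm ahead of it and the grasp point (between the pads) is the TCP; z points along the fingers, y is the direction in which the jaws open and shut (so a half turn about z gives the same grasp; the last joint's range is limited). The gripper opens to 85 mm and grips with 20 to 120 N. Pads are 22 mm wide; open, the fingers measure 114 mm over their backs; the gripper's body (76 mm by 85 mm) begins 54 mm behind the grasp point. The pads swing forward as they close: fully open they stand 13 mm farther back than shut.
Start: joints at [-1.523, 0.158, 1.597, -0, 1.386, -0.21], TCP at [0.147, -0.556, 0.25] pointing down, gripper open.
Joint ranges: [-2.91, 2.91], [-0.94, 2.29], [0.18, 2.7], [-1.29, 4.43], [0.17, 2.64], [-3, 3]. Speed limits (rad/s): [2.57, 2.57, 3.14, 3.14, 3.14, 3.14].

### API

Orientations are given as a unit quaternion [x, y, z, w].
In Python, from cell import ctrl gives the robot as it stands.
- The arm moves only by the tool apply_moves, never from a script. Its argument "increments" is a list of rows, each an object of numbers: "grip": the finger opening in cm, from 0 to 8.54; "x", "y", "z": the shift along the world's x, y, z in cm; "roll": the turn about the world's z in rad. In form: [{"grip": .., "x": .., "y": .., "z": .., "roll": ..}, ...]. A call has 1 to 12 rows; each row is the pose to reach, as a shift and turn from the pose commanded when the call began; what a row does not reach only later rows make up. A row lasts 1/12 s, in which the tool goes at most 41.7 mm and 7.16 degrees, less where a joint would pass 70% of its speed; a pose out of reach is approached as far as the arm can. A call with a gripper value outside its range is refused whole. The fingers move at their own pace and stop on an object; "squeeze" is the grip in N (left out, the last holds). Time passes only in rows, so rows that repeat a pose let the fingers close. It gives the time, the measured TCP pose, the force and the opening at its end, in the units of the state.
- ctrl.get_state(): the state, without advancing time (a new reading comes with each control period).
- ctrl.read_camera(name): name is "side" or "top" or "wrist"; returns the picture (400x640x3 uint8, red, green, blue); there is no depth.
- ctrl.camera_params(name): a dict with "vertical_fov" (degrees; the focal length in pixels is half the picture's height over the tangent of half this angle, whatever the lens; pixels are square), "cx", "cy" (the principal point, pixels), "R" (3x3) and "t" (3): a world point X has camera coordinates R X + t. Camera axes: x right, y down, z forward; pixel columns grow to the right and rows downward; lengths in m; the calibration is good to about 2 mm. A picture is of the moment at which its call begins: read the wrist's pose just before it. camera_params takes no time and is no camera call; for the wrist camera it gives the pose at the moment of the call.
- ctrl.sign_off(): hands the job in, once; it reports no verdict.
The state is a dict: "time_s": time; "q": joint angles; "joint_vel": joint speeds; "tau": joint torques, N m; "eef_pos": TCP position; "orientation": TCP orientation; "contact_force": force on the tool from outside, world axes, zero at the start; "ft_torque": the same for the moment, N m; "finger_gap": finger opening in m.
Only numpy, scipy, OpenCV 4.12 (cv2) and the standard library are available. Lean on these libraries where they do the work, as an engineer would, in place of code of your own. Each camera call takes 0.05 s, during which the arm holds its last target. There are 200 camera calls.

### The job

Put the glue brush away in the wooden brush keeper: press the keeper's pedal right down so that its lid stands open, lay the brush flat on the floor of the trough, then ease the pedal slowly back up until the lid is fully shut, without letting it slam. Work the lid only by the pedal, never by touching it, and leave the other things on the bench where they are.

Things in the scene. Friction and masses are not known exactly. Their poses are not given: they have to be found in the camera images.
- glue_brush: flat glue brush, 203 long, 36 wide, 12 mm thick, 60 g, lying flat on the bench. Origin: middle of its underside, z up. Length along its own y: wooden handle (26 wide, 11 mm thick) from y = -28 to +102 mm, metal ferrule -62 to -28, bristles -102 to -62. Grip it across the handle (along its x) near y = 0, fingertips down to the bench.
- keeper: brush keeper, fixed: plywood trough with a flat lid, raised on end panels, on the right with its pedal side facing left. Outside 140 deep (its x), 255 long (its y), rim at z = 168 mm. Origin: middle of its underside; front (pedal side) faces its -x, front face x = -70 mm. Below the trough (z 0 to 105 mm) the front is open back to a kick board at x = -5 mm.
- trough_floor (a point): middle of the trough's floor, 113 mm above the bench, 55 mm below the rim. Inside 120 mm (keeper's x) by 235 mm (keeper's y), walls 10 mm. Axes as the keeper's. The brush fits lying along the keeper's y, either way round.
- keeper_pedal (a joint): pedal angle, rad: 0 raised (lid shut), 0.55 right down at its stop (lid open). The shaft lies along the keeper's y at x = +20, z = 60 mm; the tread's middle swings in front of it on a 95 mm radius, from 26 mm above shaft height to 26 mm below. It stays wherever it is left (friction): about 5 to 12 N presses it down or lifts it.
- pedal_tread (a point): middle of the black rubber tread, 45 deep, 40 wide (keeper's y), 12 mm thick; 86 mm above the bench when raised, 34 when down. Only 25 mm pokes out past the front face: a tool straight down strikes the trough, so lean it back to the front by 30 to 45 degrees. Press with closed fingertips; pinch across its width to draw it up (90 mm free each side).
- keeper_lid (a joint): lid angle, rad, driven by the pedal through a link rod: 0 shut, 2.1 fully open (leaning back behind the trough). It turns 3.8 times as fast as the pedal and slams if the pedal is drawn up fast: keep its closing below 3 rad/s (tread below about 70 mm/s).
- mug: mug, 78 mm wide, 92 mm high, a bystander; origin at the middle of its underside
- wax_tin: round flat tin, 86 mm wide, 30 mm high, a bystander; origin at the middle of its underside
- sanding_block: block wrapped in abrasive paper, 63 x 119 x 36 mm, a bystander; origin at the middle of its underside
- tape_measure: pocket tape measure standing upright, 36 x 99 x 66 mm, a bystander; origin at the middle of its underside
- lid_front (a point): middle of the front edge of the lid's board, 140 x 255 x 10 mm, no handle, hinged along the keeper's back rim (keeper x = +72, z = 174 mm). The robot must not touch the lid.

How it is judged:
On the way, in this order (a step that is already met when the one before it is completed fails the run):
1. the pedal is pressed down and the lid stands open, the brush not yet in the keeper (value of joint keeper_lid above 1.7 rad and horizontal distance between glue_brush and keeper above 0.15 m), for 0.2 s.
2. the brush lies flat on the trough's floor, let go, with the lid still open (value of joint keeper_lid above 1.6 rad and z of glue_brush in the frame of keeper between 0.106 and 0.125 m and x of glue_brush in the frame of keeper between -0.06 and 0.06 m and y of glue_brush in the frame of keeper between -0.06 and 0.06 m and angle between glue_brush's own z axis and vertical below 0.15 rad and contact force between the fingers and glue_brush below 0.1 N), for 0.2 s.
At the end, for the whole second after the job is handed in: The lid is fully shut (lid angle below 0.06 rad, pedal raised), and the brush lies at rest and flat (within 0.15 rad) on the floor of the trough (value of joint keeper_lid below 0.06 rad and z of glue_brush in the frame of keeper between 0.106 and 0.125 m and x of glue_brush in the frame of keeper between -0.06 and 0.06 m and y of glue_brush in the frame of keeper between -0.06 and 0.06 m and angle between glue_brush's own z axis and vertical below 0.15 rad and linear speed of glue_brush below 0.02 m/s); the robot touches nothing.
It fails at once if the lid slams: it closes faster than 3 rad/s (velocity of joint keeper_lid below -3 rad/s).
It fails at once if the robot works the lid directly (touches its board with more than 2 N) (contact force between any of the fingers, the arm and keeper_lid above 2 N).
It fails at once if a bystander is moved by more than 30 mm (distance of any of mug, wax_tin, sanding_block, tape_measure from where it was at the start of the episode above 0.03 m).
It also fails if it takes over 72 s, if anything falls off the work surface, if the arm or the gripper's body presses on something with over 40 N, if the wrist force passes 120 N, or if a joint passes its speed limit or range.

## Working session

There is one attempt and no reset: what is moved stays moved. The work goes in short steps, Python scripts to look and compute and a tool call to move; the robot and the scene stay as the last step left them, time stands still between calls to the robot, and variables do not carry over. Pictures are saved under pics/ and viewed, about 8 in all and at most 12, crops included, and the job is handed in when it is done.

Besides the shell and the picture viewer there is one more tool, called after "Emit:" as name([rows], argument=value, ...), one row to a line, values as JSON. apply_moves: Moves the arm, as the interface text tells. Its arguments: {"type":"object","properties":{"increments":{"type":"array","items":{"type":"object","properties":{"grip":{"type":"number"},"x":{"type":"number"},"y":{"type":"number"},"z":{"type":"number"},"roll":{"type":"number"}}}},"squeeze":{"type":"number"}},"required":["increments"]}

```bash
ls; mkdir -p pics
python3 - <<'E'
from cell import ctrl
import cv2,json
s=ctrl.get_state();print(s)
for n in("top","side"):
    p=ctrl.camera_params(n);print(n,p)
    cv2.imwrite(f"pics/{n}0.png",ctrl.read_camera(n)[:,:,::-1])
E
```

```text
pics
{'time_s': 0.0, 'q': array([-1.52307238e+00,  1.59086600e-01,  1.59827327e+00,  1.29659138e-05,
        1.38623738e+00, -2.10106671e-01]), 'joint_vel': array([ 0.00015586, -0.00144775, -0.00254622, -0.00212499,  0.00158639,
        0.00023215]), 'tau': array([-1.08714168e-03, -3.96006989e+01, -3.31430447e+01, -2.74416634e-04,
        8.57896783e-03,  1.97501365e-06]), 'eef_pos': array([ 0.14656604, -0.55539358,  0.24927525]), 'orientation': array([ 9.91701579e-01,  1.28557279e-01,  8.76391195e-05, -9.98478065e-04]), 'contact_force': array([ 0.21054845, -0.40076855,  0.57169454]), 'ft_torque': array([0.01896885, 0.0503571 , 0.04510007]), 'finger_gap': 0.08552913155803335}
top {'vertical_fov': 47.07736380056838, 'cx': 327.42880586782036, 'cy': 198.63759231877606, 'R': array([[ 4.71670225e-04, -9.99967874e-01,  8.00184117e-03],
       [-9.84924045e-01, -1.84875704e-03, -1.72977478e-01],
       [ 1.72986714e-01, -7.79961745e-03, -9.84893275e-01]]), 't': array([-0.0589975 ,  0.44396323,  1.27670208])}
side {'vertical_fov': 47.86862096523961, 'cx': 316.45387959804765, 'cy': 202.8633664332028, 'R': array([[ 0.09100448, -0.99551132, -0.0259884 ],
       [-0.53870682, -0.02726353, -0.84205205],
       [ 0.83756382,  0.09063064, -0.53876984]]), 't': array([-0.1207238 ,  0.32267746,  0.90511778])}
```

View pics/top0.png

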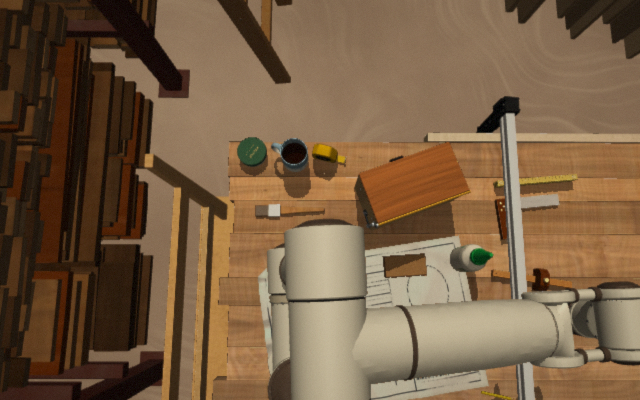

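View pics/side0.png

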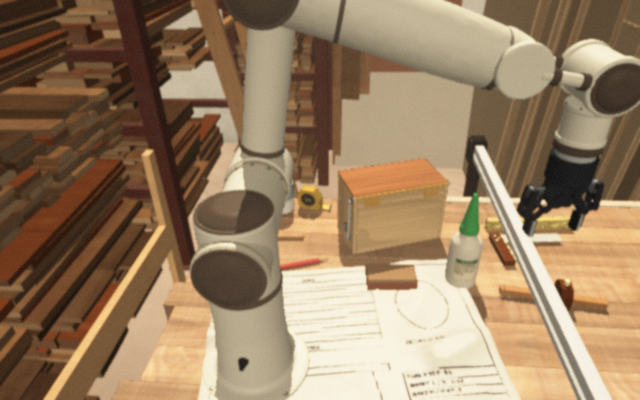

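Run:
```python
import cv2,numpy as np
a=cv2.imread("pics/top0.png")[130:240,230:490];b=cv2.imread("pics/side0.png")[140:270,270:490]
a=cv2.resize(a,(780,330),interpolation=3);b=cv2.resize(b,(440,260),interpolation=3)
b=cv2.copyMakeBorder(b,0,0,0,340,0)
cv2.imwrite("pics/z1.png",np.vstack([a,b]))
```

```text
(no output)
```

View pics/z1.png

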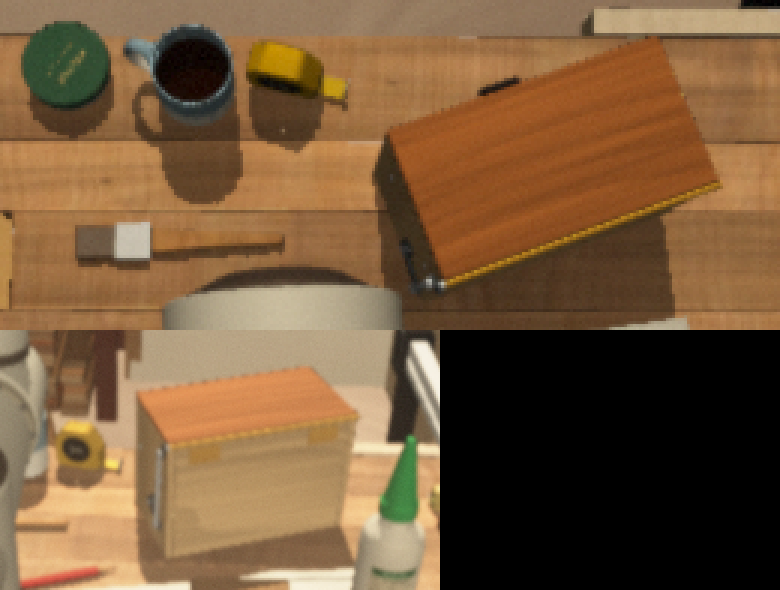

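```bash
cat > h.py <<'E'
import numpy as np
from cell import ctrl
def ray(cam,px,z,p=None):
    p=p or ctrl.camera_params(cam); f=200/np.tan(np.radians(p["vertical_fov"]/2))
    d=p["R"].T@np.array([(px[0]-p["cx"])/f,(px[1]-p["cy"])/f,1]); c=-p["R"].T@p["t"]
    return c+d*(z-c[2])/d[2]
def proj(cam,X,p=None):
    p=p or ctrl.camera_params(cam); f=200/np.tan(np.radians(p["vertical_fov"]/2))
    c=p["R"]@np.asarray(X)+p["t"]; return np.array([p["cx"],p["cy"]])+f*c[:2]/c[2]
E
python3 - <<'E'
from h import *
np.set_printoptions(precision=4,suppress=True)
z=lambda u,v:(230+u/3,130+v/3)
C=np.array([ray("top",z(*q),.178) for q in[(388,132),(660,38),(720,184),(437,288)]]);print(C)
c=C.mean(0);e1=C[1]-C[0]+C[2]-C[3];e2=C[0]-C[3]+C[1]-C[2]
print("centre",c,"len",np.linalg.norm(e1)/2,np.linalg.norm(e2)/2,"ang long",np.arctan2(e1[1],e1[0]),"front",np.arctan2(e2[1],e2[0]))
print("tread outer edge",ray("top",z(480,91),.086),ray("top",z(519,80),.086))
for n,q,h in[("bristle",(76,242),.008),("end",(284,241),.011),("ferL",(115,241),.012),("ferR",(151,241),.012),("tape",(290,70),.06),("mug",(194,65),.092),("tin",(66,64),.03)]:print(n,ray("top",z(*q),h))
E
```

```text
[[ 0.4844 -0.1398  0.178 ]
 [ 0.5691 -0.3784  0.178 ]
 [ 0.4394 -0.424   0.178 ]
 [ 0.3494 -0.1796  0.178 ]]
centre [ 0.4606 -0.2805  0.178 ] len 0.2568117715796489 0.13905740914639245 ang long -1.2239299643191477 front 0.31228822749666285
tread outer edge [ 0.5452 -0.2336  0.086 ] [ 0.5559 -0.2704  0.086 ]
bristle [0.4134 0.1516 0.008 ]
end [ 0.4143 -0.0507  0.011 ]
ferL [0.4139 0.1132 0.012 ]
ferR [0.414  0.0783 0.012 ]
tape [ 0.5723 -0.0561  0.06  ]
mug [0.5679 0.0336 0.092 ]
tin [0.5861 0.1629 0.03  ]
```

Run:
```python
from h import *
np.set_printoptions(precision=3,suppress=True)
def tri(a,b):
    A=[];r=[]
    P=[]
    for n,px in(("top",a),("side",b)):
        p0=ray(n,px,0);p1=ray(n,px,.3);d=(p1-p0)/np.linalg.norm(p1-p0);M=np.eye(3)-np.outer(d,d);A.append(M);r.append(M@p0)
    X=np.linalg.solve(A[0]+A[1],r[0]+r[1]);print(X,proj("top",X)-a,proj("side",X)-b)
tri((507,103),(478,140));tri((509,113),(482,148))
tri((364,142) if 0 else (327,150),(310,190))
print(proj("top",[0,0,0]),proj("side",[.147,-.556,.25]))
```

```text
[ 0.676 -0.537  0.186] [ 1.595 -0.056] [-1.388  0.361]
[ 0.654 -0.546  0.171] [ 1.48 -0.04] [-1.313  0.335]
[ 0.582 -0.054  0.059] [-1.194  0.193] [ 1.15  -0.113]
[306.212 358.293] [551.416 228.586]
```

Emit:
apply_moves([
  {"grip":8.5,"z":4},
  {"grip":8.5,"z":8},
  {"grip":8.5,"x":6,"y":4.3,"z":9,"roll":0.25},
  {"grip":8.5,"x":9,"y":6.5,"z":9,"roll":0.37},
  {"grip":8.5,"x":44.5,"y":32.1,"z":9,"roll":1.648},
  {"grip":8.5,"x":44.5,"y":32.1,"z":9,"roll":1.648},
  {"grip":8.5,"x":44.5,"y":32.1,"z":9,"roll":1.648},
  {"grip":8.5,"x":44.5,"y":32.1,"z":9,"roll":1.648},
  {"grip":8.5,"x":44.5,"y":32.1,"z":9,"roll":1.648},
  {"grip":8.5,"x":44.5,"y":32.1,"z":9,"roll":1.648},
  {"grip":8.5,"x":44.5,"y":32.1,"z":9,"roll":1.648},
  {"grip":8.5,"x":44.5,"y":32.1,"z":9,"roll":1.648},
])

```text
$.increments[0]: bad value
```

Emit:
apply_moves([
  {"grip":8.5,"x":0,"y":0,"z":4,"roll":0},
  {"grip":8.5,"x":0,"y":0,"z":8,"roll":0},
  {"grip":8.5,"x":6,"y":4.3,"z":9,"roll":0.25},
  {"grip":8.5,"x":9,"y":6.5,"z":9,"roll":0.37},
  {"grip":8.5,"x":44.5,"y":32.1,"z":9,"roll":1.648},
  {"grip":8.5,"x":44.5,"y":32.1,"z":9,"roll":1.648},
  {"grip":8.5,"x":44.5,"y":32.1,"z":9,"roll":1.648},
  {"grip":8.5,"x":44.5,"y":32.1,"z":9,"roll":1.648},
  {"grip":8.5,"x":44.5,"y":32.1,"z":9,"roll":1.648},
  {"grip":8.5,"x":44.5,"y":32.1,"z":9,"roll":1.648},
  {"grip":8.5,"x":44.5,"y":32.1,"z":9,"roll":1.648},
  {"grip":8.5,"x":44.5,"y":32.1,"z":9,"roll":1.648},
])

```text
time_s: 1.1
eef_pos: [0.4854, -0.3108, 0.3394]
orientation: [0.727, 0.687, -0.0, -0.0]
contact_force: [-0.0, -0.3, 0.4]
finger_gap: 0.0853
```

Emit:
apply_moves([
  {"grip":8.5,"x":9.5,"y":7,"z":0,"roll":0.37},
  {"grip":8.5,"x":9.5,"y":7,"z":0,"roll":0.37},
  {"grip":8.5,"x":9.5,"y":7,"z":0,"roll":0.37},
  {"grip":8.5,"x":9.5,"y":7,"z":0,"roll":0.37},
  {"grip":8.5,"x":9.5,"y":7,"z":0,"roll":0.37},
  {"grip":8.5,"x":9.5,"y":7,"z":0,"roll":0.37},
])

```text
time_s: 1.6
eef_pos: [0.5788, -0.2426, 0.3392]
orientation: [0.591, 0.807, -0.0, -0.001]
contact_force: [0.0, 0.1, 1.0]
finger_gap: 0.0851
```

```bash
cat > st.py <<'E'
from h import *
import cv2
from scipy.spatial.transform import Rotation as Ro
def st():
    s=ctrl.get_state();M=Ro.from_quat(s["orientation"]).as_matrix()
    print("t %.2f"%s["time_s"],"tcp",s["eef_pos"].round(4),"jaw %.4f"%np.arctan2(M[1,1],M[0,1]),"toolz",M[:,2].round(3),"F",s["contact_force"].round(1),"gap %.4f"%s["finger_gap"],"q",s["q"].round(2))
def snap(cam,fn,box=None,k=1):
    p=ctrl.camera_params(cam);im=ctrl.read_camera(cam)[:,:,::-1]
    cv2.imwrite("pics/raw_"+fn,im)
    if box: im=im[box[1]:box[3],box[0]:box[2]]
    cv2.imwrite("pics/"+fn,cv2.resize(im,None,fx=k,fy=k,interpolation=3));return p
E
python3 - <<'E'
from st import *
st();p=snap("wrist","w1.png")
np.set_printoptions(precision=3,suppress=True)
print(p["R"],-p["R"].T@p["t"])
c=np.array([.4606,-.2805]);f=np.array([.944,.329]);g=np.array([.329,-.944])
for x,y,z in[(-.0935,0,.092),(-.0935,.02,.092),(-.0935,-.02,.092),(-.07,.1275,.178),(-.07,-.1275,.178),(-.07,0,.168)]:
    P=np.r_[c-f*x+g*y,z];print((x,y,z),P,proj("wrist",P,p),proj("top",P))
E
```

```text
t 1.60 tcp [ 0.5788 -0.2426  0.3392] jaw 0.3064 toolz [-0.001  0.    -1.   ] F [0.  0.1 1. ] gap 0.0851 q [-0.59  0.25  1.31 -0.    1.58 -0.9 ]
[[ 0.954  0.301 -0.001]
 [ 0.287 -0.909  0.301]
 [ 0.089 -0.287 -0.954]] [ 0.555 -0.169  0.463]
(-0.0935, 0, 0.092) [ 0.549 -0.25   0.092] [292.307 163.177] [396.039 158.53 ]
(-0.0935, 0.02, 0.092) [ 0.555 -0.269  0.092] [293.234 180.238] [402.721 156.266]
(-0.0935, -0.02, 0.092) [ 0.542 -0.231  0.092] [291.35  145.562] [389.344 160.799]
(-0.07, 0.1275, 0.178) [ 0.569 -0.378  0.178] [269.19  305.793] [449.782 142.834]
(-0.07, -0.1275, 0.178) [ 0.485 -0.137  0.178] [244.642  23.824] [358.298 173.869]
(-0.07, 0, 0.168) [ 0.527 -0.257  0.168] [260.409 180.357] [403.694 159.235]
```

View pics/w1.png

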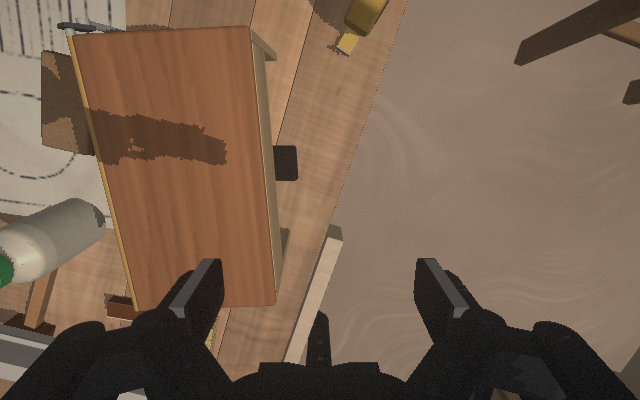

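Run:
```python
from st import *
np.set_printoptions(precision=4,suppress=True)
p=ctrl.camera_params("wrist");s=ctrl.get_state();T=s["eef_pos"];M=Ro.from_quat(s["orientation"]).as_matrix()
jaw=M[:,1];pl=np.cross(jaw,[0,0,1]);c=-p["R"].T@p["t"]
print("cam offset jaw,perp,h",(c-T)@jaw,(c-T)@pl,c[2]-T[2])
for px in[(4,390),(40,350),(75,325),(100,322),(150,310),(190,262),(220,260),(417,260),(440,262),(490,310),(540,322),(565,325),(600,350),(636,390)]:
  for off in(-.011,.011):
    a=ray("wrist",px,0,p);d=a-c;k=((T-c)@pl+off)/(d@pl);X=c+d*k-T;print(px,off,"jaw %.1f h %.1f"%(1e3*X@jaw,1e3*X[2]),end=" | ")
  print()
C=[ray("wrist",q,.178,p) for q in[(248,27),(276,304),(136,309),(72,36)]];print(np.array(C))
e=C[1]-C[0];print(np.linalg.norm(e),np.arctan2(e[1],e[0])+np.pi/2,np.mean(C,0))
print([ray("wrist",q,.09,p) for q in[(297,147),(298,180)]])
```

```text
cam offset jaw,perp,h -0.0005334120456385445 -0.07691641347231262 0.12362808624314692
(4, 390) -0.011 jaw -74.1 h 63.4 | (4, 390) 0.011 jaw -98.7 h 43.2 | 
(40, 350) -0.011 jaw -75.9 h 50.7 | (40, 350) 0.011 jaw -101.1 h 26.3 | 
(75, 325) -0.011 jaw -73.6 h 40.5 | (75, 325) 0.011 jaw -98.0 h 12.8 | 
(100, 322) -0.011 jaw -66.9 h 39.1 | (100, 322) 0.011 jaw -89.1 h 10.9 | 
(150, 310) -0.011 jaw -54.6 h 33.3 | (150, 310) 0.011 jaw -72.6 h 3.1 | 
(190, 262) -0.011 jaw -53.6 h 1.5 | (190, 262) 0.011 jaw -71.3 h -39.3 | 
(220, 260) -0.011 jaw -41.7 h -0.2 | (220, 260) 0.011 jaw -55.4 h -41.6 | 
(417, 260) -0.011 jaw 40.4 h -0.2 | (417, 260) 0.011 jaw 54.1 h -41.5 | 
(440, 262) -0.011 jaw 49.4 h 1.5 | (440, 262) 0.011 jaw 66.1 h -39.2 | 
(490, 310) -0.011 jaw 54.3 h 33.3 | (490, 310) 0.011 jaw 72.6 h 3.2 | 
(540, 322) -0.011 jaw 66.5 h 39.2 | (540, 322) 0.011 jaw 88.9 h 11.0 | 
(565, 325) -0.011 jaw 73.1 h 40.5 | (565, 325) 0.011 jaw 97.7 h 12.8 | 
(600, 350) -0.011 jaw 75.4 h 50.7 | (600, 350) 0.011 jaw 100.7 h 26.3 | 
(636, 390) -0.011 jaw 73.5 h 63.3 | (636, 390) 0.011 jaw 98.2 h 43.2 | 
[[ 0.4875 -0.1389  0.178 ]
 [ 0.5742 -0.3745  0.178 ]
 [ 0.4409 -0.4227  0.178 ]
 [ 0.3576 -0.1864  0.178 ]]
0.2510137317872014 0.35266361267491675 [ 0.4651 -0.2806  0.178 ]
[array([ 0.5485, -0.2314,  0.09  ]), array([ 0.5604, -0.2678,  0.09  ])]
```

Emit:
apply_moves([
  {"grip":8.5,"x":2.1,"y":-2.8,"z":0,"roll":-0.83},
  {"grip":8.5,"x":2.1,"y":-2.8,"z":0,"roll":-0.83},
  {"grip":8.5,"x":2.1,"y":-2.8,"z":0,"roll":-0.83},
  {"grip":8.5,"x":2.1,"y":-2.8,"z":0,"roll":-0.83},
  {"grip":8.5,"x":2.1,"y":-2.8,"z":-3,"roll":-0.83},
  {"grip":8.5,"x":2.1,"y":-2.8,"z":-7,"roll":-0.83},
  {"grip":8.5,"x":2.1,"y":-2.8,"z":-11,"roll":-0.83},
  {"grip":8.5,"x":2.1,"y":-2.8,"z":-14,"roll":-0.83},
  {"grip":8.5,"x":2.1,"y":-2.8,"z":-14,"roll":-0.83},
])

```text
time_s: 2.4
eef_pos: [0.5951, -0.2692, 0.1912]
orientation: [0.867, 0.499, -0.003, -0.007]
contact_force: [-0.0, 0.5, -0.4]
finger_gap: 0.0849
```

Run:
```python
from st import *
st();p=snap("wrist","w2.png")
np.set_printoptions(precision=3,suppress=True)
```

```text
t 2.40 tcp [ 0.5951 -0.2692  0.1912] jaw -0.5258 toolz [-0.012  0.008 -1.   ] F [-0.   0.5 -0.4] gap 0.0849 q [-0.61  0.41  1.41 -0.    1.34 -0.08]
```

View pics/w2.png

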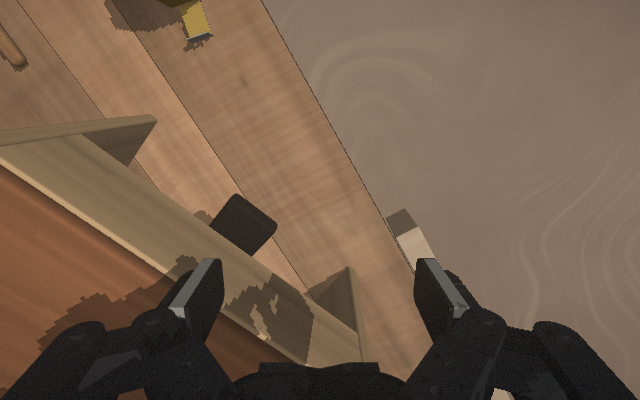

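Run:
```python
from st import *
np.set_printoptions(precision=1,suppress=True)
import numpy as np
p=ctrl.camera_params("wrist");s=ctrl.get_state();T=s["eef_pos"];st()
M=Ro.from_quat(s["orientation"]).as_matrix();J=M[:2,1];
P=lambda q,z:ray("wrist",q,z,p)[:2]
a,b=P((237,194),.09),P((277,226),.09)
e=(b-a)/np.linalg.norm(b-a);ang=np.arctan2(e[1],e[0]);print("tread edge len",np.linalg.norm(b-a)*1e3,"front angle %.3f"%(ang+np.pi/2))
l1,l2=P((0,165),.178),P((165,270),.178);d=l2-l1;print("lid edge front angle %.3f"%(np.arctan2(d[1],d[0])+np.pi/2))
b1,b2=P((128,153),.105),P((301,288),.105);d=b2-b1;print("trough bottom edge angle %.3f"%(np.arctan2(d[1],d[0])+np.pi/2))
for th in(.34,.35):
  f=np.array([np.cos(th),np.sin(th)]);g=np.array([f[1],-f[0]])
  q=lambda X:np.array([(X-T[:2])@f,(X-T[:2])@g])*1e3
  print("th",th,"(out,y) tread",q(a),q(b),"lid",q(l1),q(l2),"bottom",q(b1),q(b2))
  pp=np.array([J[1],-J[0]])
  for j in(-.042,-.055,-.075):
    for w in(-.011,.011): print("finger",j,w,q(T[:2]+J*j+pp*w))
```

```text
t 2.45 tcp [ 0.6 -0.3  0.2] jaw -0.5251 toolz [-0.  0. -1.] F [0.5 0.5 0.5] gap 0.0849 q [-0.6  0.4  1.4 -0.   1.3 -0.1]
tread edge len 37.54850718212501 front angle 0.320
lid edge front angle 0.378
trough bottom edge angle 0.312
th 0.34 (out,y) tread [-33.4 -50.9] [-34.2 -13.4] lid [ -55.  -137.1] [-51.8 -54. ] bottom [ -51.2 -121.7] [-55.5  28.6]
finger -0.042 -0.011 [-18.9 -39.1]
finger -0.042 0.011 [-35.6 -24.8]
finger -0.055 -0.011 [-27.3 -49. ]
finger -0.055 0.011 [-44.  -34.7]
finger -0.075 -0.011 [-40.3 -64.2]
finger -0.075 0.011 [-57. -50.]
th 0.35 (out,y) tread [-32.9 -51.2] [-34.  -13.7] lid [ -53.6 -137.6] [-51.2 -54.5] bottom [ -50.  -122.2] [-55.8  28. ]
finger -0.042 -0.011 [-18.5 -39.3]
finger -0.042 0.011 [-35.4 -25.2]
finger -0.055 -0.011 [-26.8 -49.3]
finger -0.055 0.011 [-43.7 -35.2]
finger -0.075 -0.011 [-39.6 -64.6]
finger -0.075 0.011 [-56.5 -50.5]
```

Emit:
apply_moves([
  {"grip":8.5,"x":0,"y":0,"z":4,"roll":0},
  {"grip":8.5,"x":0,"y":0,"z":8,"roll":0.1},
  {"grip":6,"x":-2,"y":3,"z":11,"roll":0.2},
  {"grip":6,"x":-18.5,"y":26.6,"z":11,"roll":0.525},
  {"grip":6,"x":-18.5,"y":26.6,"z":11,"roll":0.525},
  {"grip":6,"x":-18.5,"y":26.6,"z":11,"roll":0.525},
  {"grip":6,"x":-18.5,"y":26.6,"z":11,"roll":0.525},
  {"grip":6,"x":-18.5,"y":26.6,"z":11,"roll":0.525},
  {"grip":6,"x":-18.5,"y":26.6,"z":6,"roll":0.525},
  {"grip":6,"x":-18.5,"y":26.6,"z":0,"roll":0.525},
  {"grip":6,"x":-18.5,"y":26.6,"z":-6,"roll":0.525},
  {"grip":6,"x":-18.5,"y":26.6,"z":-6,"roll":0.525},
])

```text
time_s: 3.45
eef_pos: [0.4214, -0.0111, 0.1734]
orientation: [0.706, 0.708, 0.002, 0.004]
contact_force: [1.1, -0.4, -0.6]
finger_gap: 0.0598
```

Run:
```python
from st import *
p=snap("wrist","w3.png");st()
```

```text
t 3.50 tcp [ 0.414  -0.0081  0.1634] jaw 0.0023 toolz [-0.009  0.003 -1.   ] F [-6.4  2.6 -9.3] gap 0.0604 q [-0.31 -0.18  2.11  0.    1.22 -0.32]
```

View pics/w3.png

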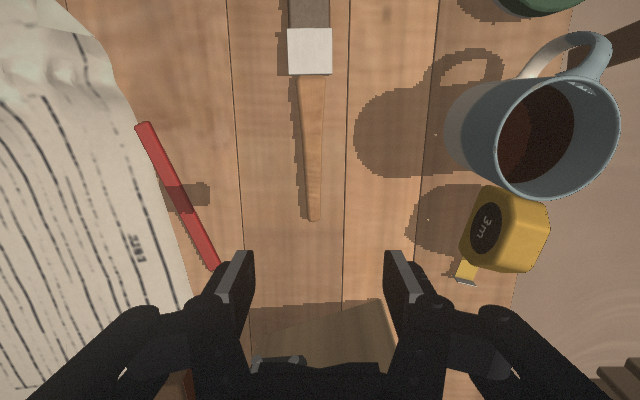

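Run:
```python
from st import *
st();p=snap("wrist","w4.png");im=cv2.imread("pics/raw_w4.png")
hsv=cv2.cvtColor(im,cv2.COLOR_BGR2HSV)
m=((hsv[:,:,1]<40)&(hsv[:,:,2]>150)).astype(np.uint8)
n,l,s,c=cv2.connectedComponentsWithStats(m)
for i in range(1,n):
    if s[i,4]>300 and 200<c[i][0]<420: print(s[i],c[i],ray("wrist",c[i],.012,p))
for q in[(314,221),(310,74),(287,50),(331,50)]: print(q,ray("wrist",q,.011,p))
```

```text
t 3.50 tcp [ 0.414  -0.0081  0.1634] jaw 0.0023 toolz [-0.009  0.003 -1.   ] F [-6.4  2.6 -9.3] gap 0.0604 q [-0.31 -0.18  2.11  0.    1.22 -0.32]
[ 299   31   47   48 2145] [322.61398601  54.87086247] [0.41514954 0.09784924 0.012     ]
(314, 221) [ 0.40815846 -0.03902982  0.011     ]
(310, 74) [0.40534749 0.08413443 0.011     ]
(287, 50) [0.38778994 0.10139337 0.011     ]
(331, 50) [0.42156606 0.10140667 0.011     ]
```

Emit:
apply_moves([
  {"grip":6,"x":0,"y":1.7,"z":-3,"roll":-0.02},
  {"grip":6,"x":0,"y":1.7,"z":-6,"roll":-0.02},
  {"grip":6,"x":0,"y":1.7,"z":-6,"roll":-0.02},
  {"grip":6,"x":0,"y":1.7,"z":-6,"roll":-0.02},
  {"grip":6,"x":0,"y":1.7,"z":-6,"roll":-0.02},
])

```text
time_s: 3.97
eef_pos: [0.4225, 0.0048, 0.1142]
orientation: [0.714, 0.7, 0.001, 0.003]
contact_force: [0.3, -1.0, 0.5]
finger_gap: 0.06
```

Run:
```python
from st import *
st()
```

```text
t 3.97 tcp [0.4225 0.0048 0.1142] jaw -0.0188 toolz [ 0.006 -0.002 -1.   ] F [ 0.3 -1.   0.5] gap 0.0600 q [-0.28 -0.09  2.14 -0.    1.09 -0.26]
```

Emit:
apply_moves([
  {"grip":6,"x":-0.5,"y":0.8,"z":-3,"roll":0},
  {"grip":6,"x":-0.5,"y":0.8,"z":-6,"roll":0},
  {"grip":6,"x":-0.5,"y":0.8,"z":-8,"roll":0},
  {"grip":6,"x":-0.5,"y":0.8,"z":-9.2,"roll":0},
  {"grip":6,"x":-0.5,"y":0.8,"z":-9.2,"roll":0},
  {"grip":6,"x":-0.5,"y":0.8,"z":-9.2,"roll":0},
  {"grip":6,"x":-0.5,"y":0.8,"z":-9.2,"roll":0},
])

```text
time_s: 4.55
eef_pos: [0.4171, 0.0133, 0.0208]
orientation: [0.714, 0.701, 0.001, 0.002]
contact_force: [-0.1, -0.1, 0.5]
finger_gap: 0.0596
```

Run:
```python
from st import *
snap("wrist","w5.png");st()
```

```text
t 4.60 tcp [0.4169 0.0134 0.0206] jaw -0.0183 toolz [ 0.005 -0.001 -1.   ] F [-0.  -0.2  0.8] gap 0.0603 q [-0.26  0.09  2.19 -0.    0.85 -0.24]
```

View pics/w5.png

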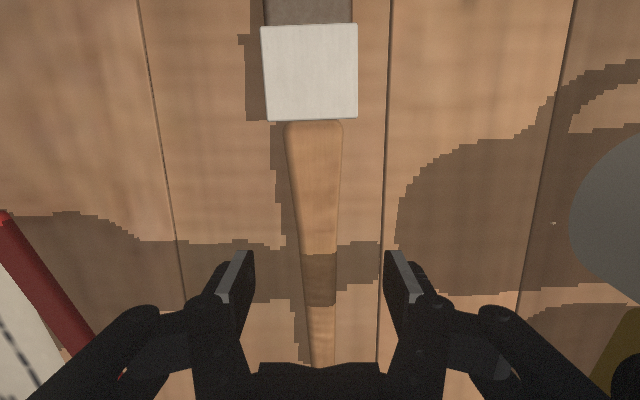

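Emit:
apply_moves([
  {"grip":0,"x":0,"y":0,"z":0,"roll":0},
  {"grip":0,"x":0,"y":0,"z":0,"roll":0},
  {"grip":0,"x":0,"y":0,"z":0,"roll":0},
  {"grip":0,"x":0,"y":0,"z":0,"roll":0},
  {"grip":0,"x":0,"y":0,"z":0,"roll":0},
  {"grip":0,"x":0,"y":0,"z":0,"roll":0},
  {"grip":0,"x":0,"y":0,"z":2,"roll":0},
  {"grip":0,"x":0,"y":0,"z":5,"roll":0},
  {"grip":0,"x":0,"y":0,"z":8,"roll":0},
  {"grip":0,"x":0,"y":0,"z":11,"roll":0},
], squeeze=110)

```text
time_s: 5.43
eef_pos: [0.4138, 0.0144, 0.1293]
orientation: [0.713, 0.701, -0.0, -0.0]
contact_force: [0.4, -0.2, -0.2]
finger_gap: 0.0147
```

Emit:
apply_moves([
  {"grip":0,"x":0,"y":0,"z":4,"roll":0},
  {"grip":0,"x":0,"y":0,"z":8,"roll":0},
  {"grip":0,"x":0,"y":0,"z":12,"roll":-0.1},
  {"grip":0,"x":2,"y":-3,"z":12,"roll":-0.2},
  {"grip":0,"x":18.5,"y":-24.8,"z":12,"roll":-1.21},
  {"grip":0,"x":18.5,"y":-24.8,"z":12,"roll":-1.21},
  {"grip":0,"x":18.5,"y":-24.8,"z":12,"roll":-1.21},
  {"grip":0,"x":18.5,"y":-24.8,"z":12,"roll":-1.21},
  {"grip":0,"x":18.5,"y":-24.8,"z":12,"roll":-1.21},
  {"grip":0,"x":18.5,"y":-24.8,"z":12,"roll":-1.21},
  {"grip":0,"x":18.5,"y":-24.8,"z":12,"roll":-1.21},
  {"grip":0,"x":18.5,"y":-24.8,"z":12,"roll":-1.21},
])

```text
time_s: 6.43
eef_pos: [0.6007, -0.2379, 0.2469]
orientation: [0.985, 0.171, -0.0, 0.0]
contact_force: [0.4, 1.1, -0.5]
finger_gap: 0.0144
```

Run:
```python
from st import *
st()
```

```text
t 6.43 tcp [ 0.6007 -0.2379  0.2469] jaw -1.2275 toolz [-0.    -0.001 -1.   ] F [ 0.4  1.1 -0.5] gap 0.0144 q [-0.56  0.34  1.38 -0.    1.41  0.66]
```

Emit:
apply_moves([
  {"grip":0,"x":0,"y":0.4,"z":-3,"roll":0},
  {"grip":0,"x":0,"y":0.4,"z":-6,"roll":0},
  {"grip":0,"x":0,"y":0.4,"z":-9,"roll":0},
  {"grip":0,"x":0,"y":0.4,"z":-11.5,"roll":0},
  {"grip":0,"x":0,"y":0.4,"z":-11.5,"roll":0},
  {"grip":0,"x":0,"y":0.4,"z":-11.5,"roll":0},
])

```text
time_s: 6.93
eef_pos: [0.5983, -0.229, 0.1317]
orientation: [0.984, 0.176, -0.002, -0.001]
contact_force: [0.1, 0.1, -0.6]
finger_gap: 0.0147
```

Run:
```python
from st import *
snap("top","t2.png",(340,110,480,240),5);st()
```

```text
t 6.98 tcp [ 0.5998 -0.2299  0.1341] jaw -1.2179 toolz [ 0. -0. -1.] F [ 1.1  0.4 -0.1] gap 0.0143 q [-0.55  0.43  1.5  -0.    1.21  0.66]
```

View pics/t2.png

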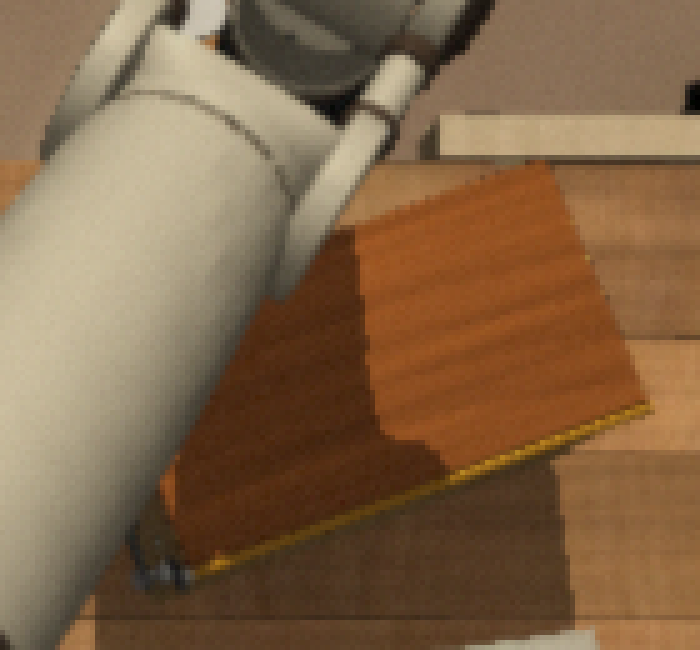

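Run:
```python
from st import *
np.set_printoptions(precision=0,suppress=True)
for z in(.3,.35,.4,.45,.5,.55,.6): print(z,"tool axis",proj("side",[.147,-.556,z]),"plane",proj("side",[.027,-.561,z]),"top: axis",proj("top",[.147,-.556,z]),"plane",proj("top",[.027,-.561,z]))
for z in(.3,.4,.5,.6): print("now wrist plane pt",z,proj("top",np.r_[.631*np.cos(-.55),.631*np.sin(-.55),z]))
```

```text
0.3 tool axis [558. 206.] plane [589. 247.] top: axis [554. 311.] plane [561. 369.]
0.35 tool axis [566. 182.] plane [599. 222.] top: axis [566. 313.] plane [574. 373.]
0.4 tool axis [574. 157.] plane [609. 194.] top: axis [579. 315.] plane [588. 378.]
0.45 tool axis [583. 129.] plane [621. 163.] top: axis [594. 317.] plane [603. 384.]
0.5 tool axis [592. 100.] plane [633. 130.] top: axis [610. 319.] plane [620. 391.]
0.55 tool axis [602.  68.] plane [647.  94.] top: axis [628. 322.] plane [640. 398.]
0.6 tool axis [613.  33.] plane [662.  55.] top: axis [649. 325.] plane [662. 407.]
now wrist plane pt 0.3 [444. 140.]
now wrist plane pt 0.4 [456. 126.]
now wrist plane pt 0.5 [471. 109.]
now wrist plane pt 0.6 [490.  88.]
```

Emit:
apply_moves([
  {"grip":0,"x":0,"y":0,"z":-1,"roll":0},
  {"grip":0,"x":0,"y":0,"z":-2,"roll":0},
  {"grip":0,"x":0,"y":0,"z":-2.5,"roll":0},
  {"grip":0,"x":0,"y":0,"z":-3,"roll":0},
  {"grip":0,"x":0,"y":0,"z":-3.5,"roll":0},
  {"grip":0,"x":0,"y":0,"z":-4,"roll":0},
  {"grip":0,"x":0,"y":0,"z":-4,"roll":0},
])

```text
time_s: 7.57
eef_pos: [0.6014, -0.2302, 0.0948]
orientation: [0.984, 0.176, 0.002, 0.001]
contact_force: [4.0, 0.6, 5.7]
finger_gap: 0.0145
```

Run:
```python
from st import *
snap("top","t3.png",(340,110,480,240),5);st()
```

```text
t 7.62 tcp [ 0.6011 -0.2302  0.0949] jaw -1.2177 toolz [ 0.004 -0.002 -1.   ] F [2.5 0.6 4. ] gap 0.0143 q [-0.55  0.48  1.52  0.    1.14  0.66]
```

View pics/t3.png

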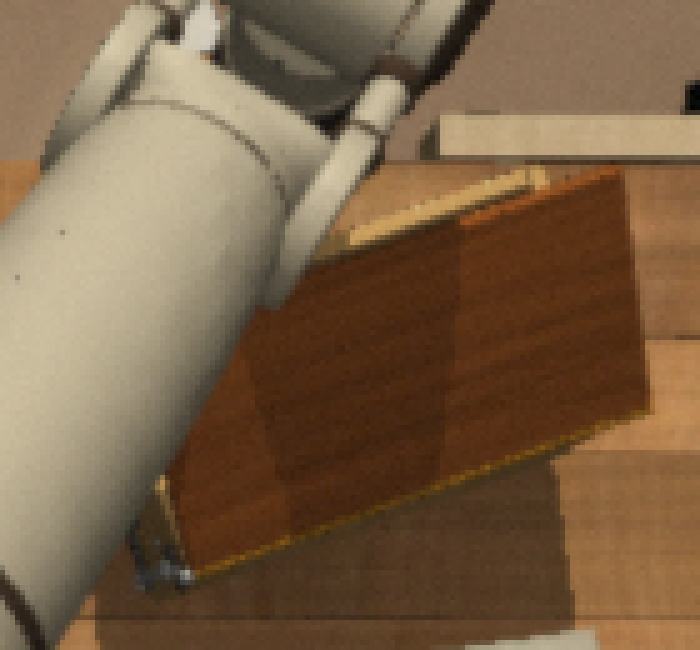

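Emit:
apply_moves([
  {"grip":0,"x":0,"y":0,"z":-0.5,"roll":0},
  {"grip":0,"x":0,"y":0,"z":-1,"roll":0},
  {"grip":0,"x":0,"y":0,"z":-1.5,"roll":0},
  {"grip":0,"x":0,"y":0,"z":-2,"roll":0},
  {"grip":0,"x":0,"y":0,"z":-2.5,"roll":0},
  {"grip":0,"x":0,"y":0,"z":-3,"roll":0},
  {"grip":0,"x":0,"y":0,"z":-3.5,"roll":0},
  {"grip":0,"x":0,"y":0,"z":-3.8,"roll":0},
  {"grip":0,"x":0,"y":0,"z":-3.8,"roll":0},
])

```text
time_s: 8.37
eef_pos: [0.5985, -0.2296, 0.0541]
orientation: [0.984, 0.175, -0.001, -0.001]
contact_force: [0.4, -1.0, 4.0]
finger_gap: 0.0146
```

Run:
```python
from st import *
st()
```

```text
t 8.37 tcp [ 0.5985 -0.2296  0.0541] jaw -1.2180 toolz [-0.002  0.001 -1.   ] F [ 0.4 -1.   4. ] gap 0.0146 q [-0.55  0.54  1.53 -0.    1.08  0.66]
```

Emit:
apply_moves([
  {"grip":0,"x":0,"y":0,"z":-0.3,"roll":0},
  {"grip":0,"x":0,"y":0,"z":-0.6,"roll":0},
  {"grip":0,"x":0,"y":0,"z":-0.6,"roll":0},
])

```text
time_s: 8.62
eef_pos: [0.5994, -0.2303, 0.0498]
orientation: [0.984, 0.176, -0.0, 0.0]
contact_force: [0.0, -0.3, 8.1]
finger_gap: 0.0145
```

Run:
```python
from st import *
snap("top","t4.png",(340,110,480,240),5);st()
p=snap("wrist","w6.png")
a=cv2.imread("pics/raw_t4.png")[110:240,340:480];b=cv2.imread("pics/raw_w6.png")
a=cv2.resize(a,(430,400),interpolation=3);b=cv2.resize(b[:, 0:640],(370,231));b=cv2.copyMakeBorder(b,0,169,0,0,0)
cv2.imwrite("pics/c6.png",np.hstack([a,b]))
```

```text
t 8.67 tcp [ 0.5995 -0.2303  0.05  ] jaw -1.2178 toolz [-0.    -0.001 -1.   ] F [-0.3 -1.   7.3] gap 0.0144 q [-0.55  0.54  1.53 -0.    1.07  0.66]
```

View pics/c6.png

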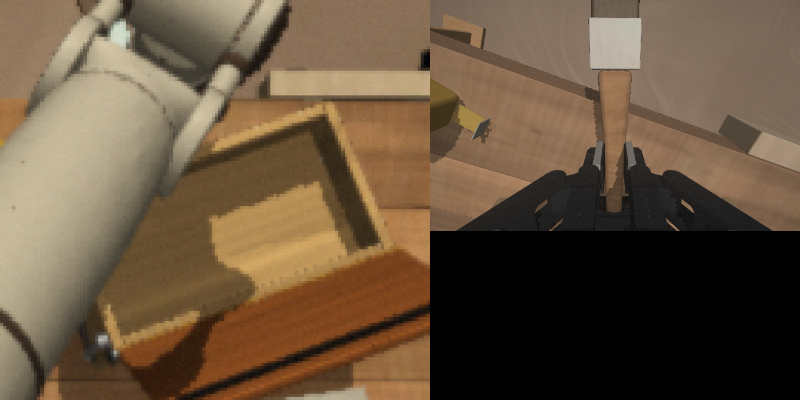

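Emit:
apply_moves([
  {"grip":0,"x":0,"y":0,"z":-0.3,"roll":0},
  {"grip":0,"x":0,"y":0,"z":-0.5,"roll":0},
  {"grip":0,"x":0,"y":0,"z":-0.5,"roll":0},
  {"grip":0,"x":0,"y":0,"z":-0.5,"roll":0},
])

```text
time_s: 9.05
eef_pos: [0.6, -0.2301, 0.0455]
orientation: [0.984, 0.175, 0.0, 0.0]
contact_force: [0.7, 0.3, 8.2]
finger_gap: 0.0145
```

Run:
```python
from st import *
np.set_printoptions(precision=0,suppress=True)
st();snap("top","t5.png")
im=cv2.imread("pics/raw_t5.png");h=cv2.cvtColor(im,cv2.COLOR_BGR2HSV)
# lid free edge: predict pixel of lid right corners for angles
c=np.array([.463,-.2795]);th=.343;f=np.array([np.cos(th),np.sin(th)]);g=np.array([f[1],-f[0]])
for a in(1.6,1.7,1.9,2.1):
  x=.072-.14*np.cos(a);z=.174+.14*np.sin(a)
  print(a,[proj("top",np.r_[c-f*x+g*y,z]) for y in(-.1275,0,.1275)])
m=((h[:,:,0]<14)&(h[:,:,1]>130)).astype(np.uint8);m[:, :358]=0;m[:150]=0;m[245:]=0;m[:,500:]=0
n,l,s,cc=cv2.connectedComponentsWithStats(m);i=1+s[1:,4].argmax();print(s[i]);
for col in(385,403,430,450,465):
  r=np.where(l[:,col]==i)[0];print(col,r.min() if len(r) else None,r.max() if len(r) else None)
```

```text
t 9.05 tcp [ 1. -0.  0.] jaw -1.2181 toolz [ 0. -0. -1.] F [1. 0. 8.] gap 0.0145 q [-1.  1.  2. -0.  1.  1.]
1.6 [array([385., 220.]), array([438., 201.]), array([489., 182.])]
1.7 [array([387., 225.]), array([440., 207.]), array([492., 188.])]
1.9 [array([391., 237.]), array([444., 218.]), array([495., 200.])]
2.1 [array([394., 248.]), array([446., 229.]), array([498., 211.])]
[ 379  191  121   54 2937]
385 222 236
403 216 244
430 206 238
450 198 229
465 194 223
```

Emit:
apply_moves([
  {"grip":0,"x":0,"y":0,"z":2,"roll":0},
  {"grip":0,"x":0,"y":0,"z":6,"roll":0},
  {"grip":0,"x":0,"y":0,"z":10,"roll":0},
  {"grip":0,"x":0,"y":0,"z":14,"roll":0.1},
  {"grip":0,"x":0,"y":0,"z":18,"roll":0.2},
  {"grip":0,"x":0,"y":0,"z":20,"roll":0.32},
  {"grip":0,"x":0,"y":0,"z":20,"roll":0.44},
  {"grip":0,"x":0,"y":0,"z":20,"roll":0.56},
  {"grip":0,"x":0,"y":0,"z":20,"roll":0.68},
  {"grip":0,"x":-2,"y":-1.5,"z":20,"roll":0.8},
  {"grip":0,"x":-4,"y":-3,"z":20,"roll":0.92},
  {"grip":0,"x":-6,"y":-4.5,"z":20,"roll":1.04},
])

```text
time_s: 10.1
eef_pos: [0.538, -0.2742, 0.2425]
orientation: [0.765, 0.644, -0.0, -0.002]
contact_force: [-0.6, -0.1, -0.3]
finger_gap: 0.0144
```

Emit:
apply_moves([
  {"grip":0,"x":-2,"y":-1.5,"z":0,"roll":0.12},
  {"grip":0,"x":-4,"y":-3,"z":0,"roll":0.24},
  {"grip":0,"x":-6.3,"y":-4.3,"z":0,"roll":0.36},
  {"grip":0,"x":-6.3,"y":-4.3,"z":0,"roll":0.48},
  {"grip":0,"x":-6.3,"y":-4.3,"z":0,"roll":0.525},
  {"grip":0,"x":-6.3,"y":-4.3,"z":0,"roll":0.525},
  {"grip":0,"x":-6.3,"y":-4.3,"z":0,"roll":0.525},
])

```text
time_s: 10.68
eef_pos: [0.4759, -0.3172, 0.2432]
orientation: [0.575, 0.818, 0.0, -0.001]
contact_force: [-0.2, 0.3, -1.0]
finger_gap: 0.0144
```

Run:
```python
from st import *
st();p=snap("wrist","w7.png");st()
a=cv2.imread("pics/raw_w7.png")
ctrl.read_camera
t=ctrl.read_camera("side")[:,:,::-1][130:290,280:500]
cv2.imwrite("pics/s7.png",cv2.resize(t,(550,400),interpolation=3))
# predicted pixels of rim inner corners & floor
c=np.array([.4635,-.2805]);th=.345;f=np.array([np.cos(th),np.sin(th)]);g=np.array([f[1],-f[0]])
for x,y,z in[(-.07,-.1275,.168),(.07,-.1275,.168),(-.06,-.1175,.168),(.06,-.1175,.168)]:print((x,y),proj("wrist",np.r_[c-f*x+g*y,z],p).round(0))
# edges along wrist image rows: report bright rim transitions
h=cv2.cvtColor(a,cv2.COLOR_BGR2HSV);w=((h[:,:,1]<40)&(h[:,:,2]>150)).astype(np.uint8)
n,l,s,cc=cv2.connectedComponentsWithStats(w)
for i in range(1,n):
  if s[i,4]>400: print(s[i],cc[i].round(0))
```

```text
t 10.68 tcp [ 0.4759 -0.3172  0.2432] jaw 0.3451 toolz [-0.002  0.002 -1.   ] F [-0.2  0.3 -1. ] gap 0.0144 q [-0.8   0.16  1.61  0.    1.37 -1.14]
t 10.73 tcp [ 0.4762 -0.3172  0.2434] jaw 0.3455 toolz [-0.001  0.002 -1.   ] F [ 0.4 -0.1 -1.2] gap 0.0144 q [-0.8   0.16  1.61  0.    1.37 -1.14]
(-0.07, -0.1275) [463. -96.]
(0.07, -0.1275) [179. -95.]
(-0.06, -0.1175) [441. -71.]
(0.06, -0.1175) [202. -71.]
[ 273   30   90   89 7754] [318.  74.]
```

Emit:
apply_moves([
  {"grip":0,"x":0,"y":0,"z":-3,"roll":0},
  {"grip":0,"x":0,"y":0,"z":-6,"roll":0},
  {"grip":0,"x":0,"y":0,"z":-8,"roll":0},
  {"grip":0,"x":0,"y":0,"z":-9,"roll":0},
  {"grip":0,"x":0,"y":0,"z":-9.5,"roll":0},
  {"grip":0,"x":0,"y":0,"z":-9.5,"roll":0},
])

```text
time_s: 11.28
eef_pos: [0.4764, -0.3174, 0.1487]
orientation: [0.574, 0.819, 0.0, -0.001]
contact_force: [0.6, 0.6, 0.1]
finger_gap: 0.0145
```

Emit:
apply_moves([
  {"grip":0,"x":0,"y":0,"z":-0.4,"roll":0},
  {"grip":0,"x":0,"y":0,"z":-0.8,"roll":0},
  {"grip":0,"x":0,"y":0,"z":-1.1,"roll":0},
  {"grip":0,"x":0,"y":0,"z":-1.1,"roll":0},
])

```text
time_s: 11.62
eef_pos: [0.4772, -0.3185, 0.1393]
orientation: [0.575, 0.818, -0.0, 0.001]
contact_force: [0.6, -0.7, 2.8]
finger_gap: 0.0143
```

Emit:
apply_moves([
  {"grip":0,"x":0,"y":0,"z":-0.3,"roll":0},
  {"grip":0,"x":0,"y":0,"z":-0.3,"roll":0},
  {"grip":4.5,"x":0,"y":0,"z":-0.3,"roll":0},
  {"grip":4.5,"x":0,"y":0,"z":-0.3,"roll":0},
  {"grip":4.5,"x":0,"y":0,"z":-0.3,"roll":0},
  {"grip":4.5,"x":0,"y":0,"z":1,"roll":0},
  {"grip":4.5,"x":0,"y":0,"z":4,"roll":0},
  {"grip":4.5,"x":0,"y":0,"z":8,"roll":0},
  {"grip":4.5,"x":0,"y":0,"z":12,"roll":0},
  {"grip":4.5,"x":0,"y":0,"z":13,"roll":0},
  {"grip":4.5,"x":0,"y":0,"z":13,"roll":0},
])

```text
time_s: 12.53
eef_pos: [0.4782, -0.3194, 0.2744]
orientation: [0.574, 0.819, -0.001, 0.005]
contact_force: [0.1, -0.6, -0.1]
finger_gap: 0.0449
```

Run:
```python
from st import *
st();p=snap("wrist","w8.png");snap("top","t8.png")
a=cv2.imread("pics/raw_w8.png")
h=cv2.cvtColor(a,cv2.COLOR_BGR2HSV);w=((h[:,:,1]<45)&(h[:,:,2]>140)).astype(np.uint8)
n,l,s,cc=cv2.connectedComponentsWithStats(w)
c=np.array([.4635,-.2805]);th=.345;f=np.array([np.cos(th),np.sin(th)]);g=np.array([f[1],-f[0]])
for i in range(1,n):
  if s[i,4]>300:
    X=ray("wrist",cc[i],.125,p);d=X[:2]-c
    r=cv2.minAreaRect(np.argwhere(l==i)[:,::-1].astype(np.float32))
    print(s[i],cc[i].round(0),"keeper x,y",-d@f,d@g,r)
```

```text
t 12.53 tcp [ 0.4782 -0.3194  0.2744] jaw 0.3473 toolz [ 0.007 -0.007 -1.   ] F [ 0.1 -0.6 -0.1] gap 0.0449 q [-0.8   0.14  1.57 -0.    1.42 -1.15]
[ 294   56   46   46 2086] [317.  78.] keeper x,y 0.0008790298683612277 -0.045673988324625395 ((316.5, 78.5), (45.0, 45.0), 90.0)
```

Emit:
apply_moves([
  {"grip":8.5,"x":4,"y":1.6,"z":0,"roll":-0.12},
  {"grip":8.5,"x":8,"y":3.2,"z":0,"roll":-0.24},
  {"grip":8.5,"x":12.6,"y":5,"z":0,"roll":-0.36},
  {"grip":8.5,"x":12.6,"y":5,"z":0,"roll":-0.48},
  {"grip":8.5,"x":12.6,"y":5,"z":-2,"roll":-0.6},
  {"grip":8.5,"x":12.6,"y":5,"z":-4,"roll":-0.72},
  {"grip":8.5,"x":12.6,"y":5,"z":-6,"roll":-0.87},
  {"grip":8.5,"x":12.6,"y":5,"z":-6,"roll":-0.87},
  {"grip":8.5,"x":12.6,"y":5,"z":-6,"roll":-0.87},
  {"grip":8.5,"x":12.6,"y":5,"z":-6,"roll":-0.87},
  {"grip":8.5,"x":12.6,"y":5,"z":-6,"roll":-0.87},
])

```text
time_s: 13.55
eef_pos: [0.603, -0.2682, 0.2098]
orientation: [0.865, 0.501, 0.0, 0.001]
contact_force: [-0.3, -0.1, 1.5]
finger_gap: 0.0848
```

Run:
```python
from st import *
st();p=snap("wrist","w9.png");st()
a=cv2.imread("pics/raw_w9.png");v=a.max(2)
for th in(40,50,60,70):
  m=(v<th).astype(np.uint8);n,l,s,cc=cv2.connectedComponentsWithStats(m)
  for i in range(1,n):
    if s[i,4]>250 and s[i,1]<300:
      r=cv2.minAreaRect(np.argwhere(l==i)[:,::-1].astype(np.float32));print(th,s[i],cc[i].round(0),cv2.boxPoints(r).round(0).tolist())
```

```text
t 13.55 tcp [ 0.603  -0.2682  0.2098] jaw -0.5210 toolz [ 0.002 -0.001 -1.   ] F [-0.3 -0.1  1.5] gap 0.0848 q [-0.6   0.4   1.38 -0.    1.36 -0.08]
t 13.60 tcp [ 0.6031 -0.2683  0.21  ] jaw -0.5215 toolz [ 0.002 -0.001 -1.   ] F [-0.2  0.4  0.6] gap 0.0853 q [-0.6   0.4   1.38 -0.    1.35 -0.08]
40 [    0   259   637   141 36001] [321. 361.] [[0.0, 399.0], [0.0, 259.0], [636.0, 259.0], [636.0, 399.0]]
50 [218 196  58  39 410] [245. 218.] [[216.0, 211.0], [242.0, 177.0], [276.0, 203.0], [250.0, 237.0]]
50 [    0   259   638   141 38341] [320. 359.] [[0.0, 399.0], [0.0, 259.0], [637.0, 259.0], [637.0, 399.0]]
60 [ 218  176   60   59 1990] [247. 205.] [[216.0, 211.0], [245.0, 173.0], [279.0, 199.0], [250.0, 237.0]]
60 [    0   258   638   142 38562] [319. 359.] [[0.0, 399.0], [0.0, 258.0], [637.0, 258.0], [637.0, 399.0]]
70 [145   0  54  17 439] [176.   8.] [[145.0, 0.0], [198.0, 0.0], [198.0, 16.0], [145.0, 16.0]]
70 [ 217  176   61   60 2022] [247. 205.] [[216.0, 211.0], [245.0, 173.0], [279.0, 200.0], [249.0, 238.0]]
70 [    0   258   638   142 39306] [316. 359.] [[0.0, 399.0], [0.0, 258.0], [637.0, 258.0], [637.0, 399.0]]
```

Run:
```python
from st import *
np.set_printoptions(precision=1,suppress=True)
p=ctrl.camera_params("wrist");s=ctrl.get_state();T=s["eef_pos"];M=Ro.from_quat(s["orientation"]).as_matrix();J=M[:2,1]
P=lambda q,z:ray("wrist",q,z,p)[:2]
a,b,i1,i2=P((245,173),.034),P((279,199),.034),P((216,211),.045),P((250,237),.045)
e=b-a;th=np.arctan2(e[1],e[0])+np.pi/2;print("front angle",round(th,3),np.linalg.norm(e)*1e3,np.linalg.norm(i1-a)*1e3)
for th in(th,.345):
  f=np.array([np.cos(th),np.sin(th)]);g=np.array([f[1],-f[0]]);q=lambda X:np.array([(X-T[:2])@f,(X-T[:2])@g])*1e3
  print(q(a),q(b),q(i1),q(i2));pp=np.array([J[1],-J[0]])
  for j in(-.042,-.055,-.075):
    for w in(-.011,.011): print("finger",j,w,q(T[:2]+J*j+pp*w))
# rim: view of front rim edge via gradient along a line perpendicular to front at tread y
im=cv2.imread("pics/raw_w9.png")
for y in(-60,-90):
  X=[T[:2]+f*o*1e-3+g*y*1e-3 for o in range(-90,-30,3)]
  print(y,[(o,im[int(v),int(u)].tolist()) for o,x in zip(range(-90,-30,3),X) for u,v in[proj("wrist",np.r_[x,.168],p)] if 0<=u<640 and 0<=v<400])
```

```text
front angle 0.357 39.68278103044402 42.78948899660982
[-38.1 -56.8] [-38.1 -17.1] [-80.9 -56.1] [-82.1 -16.4]
finger -0.042 -0.011 [-18.3 -39.4]
finger -0.042 0.011 [-35.3 -25.3]
finger -0.055 -0.011 [-26.6 -49.4]
finger -0.055 0.011 [-43.6 -35.3]
finger -0.075 -0.011 [-39.4 -64.8]
finger -0.075 0.011 [-56.3 -50.7]
[-38.8 -56.3] [-38.3 -16.6] [-81.6 -55.1] [-82.3 -15.4]
finger -0.042 -0.011 [-18.8 -39.1]
finger -0.042 0.011 [-35.6 -24.9]
finger -0.055 -0.011 [-27.2 -49. ]
finger -0.055 0.011 [-44.  -34.8]
finger -0.075 -0.011 [-40.2 -64.3]
finger -0.075 0.011 [-56.9 -50. ]
-60 [(-90, [47, 65, 84]), (-87, [51, 68, 90]), (-84, [40, 53, 69]), (-81, [59, 74, 89]), (-78, [60, 78, 93]), (-75, [61, 83, 100]), (-72, [102, 135, 163]), (-69, [109, 146, 177]), (-66, [114, 153, 187]), (-63, [97, 127, 158]), (-60, [85, 113, 137]), (-57, [84, 110, 134]), (-54, [79, 106, 128]), (-51, [81, 105, 128]), (-48, [77, 102, 123]), (-45, [72, 100, 121]), (-42, [81, 106, 130]), (-39, [75, 100, 121]), (-36, [77, 100, 122]), (-33, [81, 108, 131])]
-90 [(-90, [76, 88, 105]), (-87, [80, 95, 110]), (-84, [75, 91, 105]), (-81, [50, 65, 87]), (-78, [68, 91, 111]), (-75, [99, 131, 159]), (-72, [102, 138, 169]), (-69, [107, 144, 175]), (-66, [114, 153, 187]), (-63, [87, 117, 142]), (-60, [83, 112, 135]), (-57, [84, 111, 135]), (-54, [81, 107, 128]), (-51, [80, 106, 129]), (-48, [79, 103, 125]), (-45, [75, 101, 121]), (-42, [80, 105, 128]), (-39, [74, 99, 122]), (-36, [77, 103, 123]), (-33, [79, 107, 128])]
```

Run:
```python
from st import *
for z in(0,.03,.06): print(z,ray("top",(427,133),z).round(3),ray("top",(427,142),z).round(3))
im=cv2.imread("pics/raw_w9.png")[120:330,150:560]
im=cv2.resize(im,(780,400),interpolation=3);cv2.imwrite("pics/last.png",im)
```

```text
0 [ 0.654 -0.361  0.   ] [ 0.625 -0.36   0.   ]
0.03 [ 0.644 -0.354  0.03 ] [ 0.616 -0.353  0.03 ]
0.06 [ 0.634 -0.347  0.06 ] [ 0.607 -0.346  0.06 ]
```

View pics/last.png

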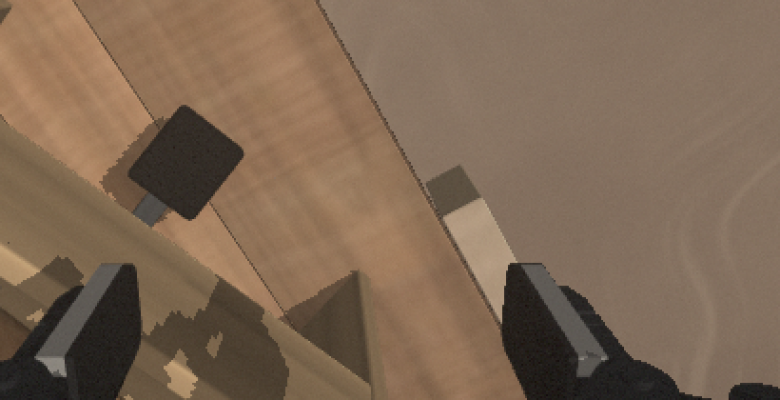

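Run:
```python
from st import *
np.set_printoptions(precision=3,suppress=True)
im=cv2.imread("pics/top0.png");h=cv2.cvtColor(im,cv2.COLOR_BGR2HSV)
m=((h[:,:,0]>18)&(h[:,:,0]<32)&(h[:,:,1]>150)&(h[:,:,2]>90)).astype(np.uint8);m[:135]=0;m[170:]=0;m[:,:300]=0;m[:,352:]=0
ys,xs=np.nonzero(m)
for k in range(310,350,3):
  r=ys[xs==k]
  if len(r): print(k,[ray("top",(k,v),z).round(3)[:2] for v in(r.min(),r.max()) for z in(.01,.066)])
p=None
T=np.array([.563,-.170])
J=np.array([np.cos(1.215),np.sin(1.215)]);q=np.array([J[1],-J[0]])
for j in(.042,.055,.075):print(j,T+J*j+q*.011,T+J*j-q*.011)
```

```text
313 [array([ 0.603, -0.016]), array([ 0.586, -0.017]), array([ 0.587, -0.016]), array([ 0.571, -0.017])]
316 [array([ 0.615, -0.024]), array([ 0.598, -0.025]), array([ 0.587, -0.025]), array([ 0.572, -0.026])]
319 [array([ 0.615, -0.033]), array([ 0.598, -0.034]), array([ 0.584, -0.034]), array([ 0.569, -0.034])]
322 [array([ 0.615, -0.042]), array([ 0.598, -0.043]), array([ 0.581, -0.042]), array([ 0.566, -0.043])]
325 [array([ 0.612, -0.051]), array([ 0.595, -0.051]), array([ 0.581, -0.051]), array([ 0.566, -0.051])]
328 [array([ 0.609, -0.06 ]), array([ 0.592, -0.06 ]), array([ 0.578, -0.06 ]), array([ 0.563, -0.06 ])]
331 [array([ 0.606, -0.069]), array([ 0.589, -0.068]), array([ 0.578, -0.069]), array([ 0.563, -0.068])]
334 [array([ 0.6  , -0.078]), array([ 0.583, -0.077]), array([ 0.572, -0.078]), array([ 0.557, -0.077])]
337 [array([ 0.581, -0.087]), array([ 0.566, -0.086]), array([ 0.563, -0.087]), array([ 0.548, -0.085])]
340 [array([ 0.578, -0.096]), array([ 0.563, -0.094]), array([ 0.56 , -0.096]), array([ 0.545, -0.094])]
343 [array([ 0.578, -0.105]), array([ 0.563, -0.103]), array([ 0.56 , -0.105]), array([ 0.545, -0.103])]
0.042 [ 0.588 -0.134] [ 0.567 -0.127]
0.055 [ 0.592 -0.122] [ 0.572 -0.115]
0.075 [ 0.599 -0.104] [ 0.579 -0.096]
```

Emit:
apply_moves([
  {"grip":8.5,"x":-0.5,"y":1.5,"z":1,"roll":-0.12},
  {"grip":8.5,"x":-1,"y":3,"z":1,"roll":-0.24},
  {"grip":8.5,"x":-1.5,"y":4.5,"z":1,"roll":-0.36},
  {"grip":8.5,"x":-2,"y":6,"z":1,"roll":-0.48},
  {"grip":8.5,"x":-2.5,"y":7,"z":1,"roll":-0.6},
  {"grip":8.5,"x":-3,"y":8,"z":1,"roll":-0.72},
  {"grip":8.5,"x":-3.5,"y":9,"z":1,"roll":-0.84},
  {"grip":8.5,"x":-3.5,"y":9.8,"z":1,"roll":-0.96},
  {"grip":8.5,"x":-3.5,"y":9.8,"z":1,"roll":-1.08},
  {"grip":8.5,"x":-3.5,"y":9.8,"z":1,"roll":-1.2},
  {"grip":8.5,"x":-3.5,"y":9.8,"z":1,"roll":-1.32},
  {"grip":8.5,"x":-3.5,"y":9.8,"z":1,"roll":-1.405},
])

```text
time_s: 14.6
eef_pos: [0.568, -0.17, 0.2198]
orientation: [0.984, -0.18, 0.001, 0.0]
contact_force: [0.7, 0.6, 0.5]
finger_gap: 0.0852
```

Emit:
apply_moves([
  {"grip":8.5,"x":0,"y":0,"z":0,"roll":0},
  {"grip":8.5,"x":0,"y":0,"z":-4,"roll":0},
  {"grip":8.5,"x":0,"y":0,"z":-8,"roll":0},
  {"grip":8.5,"x":0,"y":0,"z":-8,"roll":0},
  {"grip":8.5,"x":0,"y":0,"z":-8,"roll":0},
  {"grip":8.5,"x":0,"y":0,"z":-8,"roll":0},
])

```text
time_s: 15.1
eef_pos: [0.5687, -0.1704, 0.1408]
orientation: [0.984, -0.177, 0.002, 0.0]
contact_force: [1.9, 0.4, 0.8]
finger_gap: 0.0849
```

```bash
cat > tr.py <<'E'
from st import *
def look(fn,ztop,zi):
    p=snap("wrist",fn);a=cv2.imread("pics/raw_"+fn);v=a.max(2)
    m=(v<65).astype(np.uint8);n,l,s,cc=cv2.connectedComponentsWithStats(m)
    s_=ctrl.get_state();T=s_["eef_pos"];M=Ro.from_quat(s_["orientation"]).as_matrix();J=M[:2,1];pp=np.array([J[1],-J[0]])
    f=np.array([.941,.338]);g=np.array([.338,-.941]);q=lambda X:np.round(np.array([(X[:2]-T[:2])@f,(X[:2]-T[:2])@g])*1e3,1)
    for i in range(1,n):
        if s[i,4]>400 and s[i,1]+s[i,3]<398:
            b=cv2.boxPoints(cv2.minAreaRect(np.argwhere(l==i)[:,::-1].astype(np.float32)))
            print(s[i],[(t.round(0).tolist(),q(ray("wrist",t,ztop,p)).tolist()) for t in b])
    for j in(.042,.055,.075):
        print("finger",j,q(T[:2]+J*j+pp*.011),q(T[:2]+J*j-pp*.011))
E
python3 - <<'E'
from tr import *
st();look("w10.png",.036,.04);st()
E
```

```text
t 15.10 tcp [ 0.5687 -0.1704  0.1408] jaw -1.9266 toolz [ 0.003 -0.002 -1.   ] F [1.9 0.4 0.8] gap 0.0849 q [-0.49  0.31  1.65  0.    1.18  1.43]
[ 576  127   64   38 1021] [([576.0, 127.0], [-70.8, 169.1]), ([639.0, 127.0], [-98.4, 201.7]), ([639.0, 164.0], [-122.6, 190.9]), ([576.0, 164.0], [-94.1, 157.2])]
[ 405  171   81   78 3532] [([402.0, 203.0], [-38.7, 47.4]), ([446.0, 167.0], [-37.0, 86.5]), ([487.0, 217.0], [-87.9, 88.7]), ([443.0, 253.0], [-91.5, 47.7])]
[ 121  210   66   26 1037] [([118.0, 222.0], [84.9, -121.9]), ([184.0, 205.0], [62.4, -75.3]), ([188.0, 224.0], [50.2, -83.4]), ([123.0, 240.0], [73.0, -131.0])]
finger 0.042 [-35.5  25. ] [-18.7  39.2]
finger 0.055 [-43.9  34.9] [-27.1  49.1]
finger 0.075 [-56.8  50.2] [-40.   64.4]
t 15.15 tcp [ 0.5693 -0.1707  0.1416] jaw -1.9269 toolz [ 0.005 -0.002 -1.   ] F [ 0.7 -0.5  0.2] gap 0.0851 q [-0.49  0.31  1.65  0.    1.18  1.43]
```

Emit:
apply_moves([
  {"grip":8.5,"x":0,"y":0,"z":-3,"roll":0},
  {"grip":8.5,"x":0,"y":0,"z":-6,"roll":0},
  {"grip":8.5,"x":0,"y":0,"z":-9,"roll":0},
  {"grip":8.5,"x":0,"y":0,"z":-11.5,"roll":0},
  {"grip":8.5,"x":0,"y":0,"z":-12.4,"roll":0},
  {"grip":8.5,"x":0,"y":0,"z":-12.4,"roll":0},
  {"grip":8.5,"x":-0.2,"y":-0.1,"z":-12.4,"roll":0},
  {"grip":8.5,"x":-0.4,"y":-0.14,"z":-12.4,"roll":0},
  {"grip":8.5,"x":-0.4,"y":-0.14,"z":-12.4,"roll":0},
  {"grip":8.5,"x":-0.4,"y":-0.14,"z":-12.4,"roll":0},
])

```text
time_s: 15.98
eef_pos: [0.5646, -0.1719, 0.0162]
orientation: [0.984, -0.178, 0.002, 0.0]
contact_force: [0.3, 0.6, -0.1]
finger_gap: 0.0852
```

Run:
```python
from tr import *
st();look("w11.png",.036,.04);st()
```

```text
t 15.98 tcp [ 0.5646 -0.1719  0.0162] jaw -1.9281 toolz [ 0.003 -0.002 -1.   ] F [ 0.3  0.6 -0.1] gap 0.0852 q [-0.5   0.48  1.7   0.    0.96  1.43]
[   0  297   64   65 2627] [([-24.0, 321.0], [79.4, -99.4]), ([47.0, 278.0], [73.2, -64.1]), ([72.0, 319.0], [56.9, -71.5]), ([0.0, 362.0], [62.7, -108.7])]
finger 0.042 [-35.5  25. ] [-18.7  39.2]
finger 0.055 [-43.9  34.9] [-27.1  49.1]
finger 0.075 [-56.8  50.2] [-40.   64.4]
t 16.03 tcp [ 0.5643 -0.1717  0.0158] jaw -1.9280 toolz [ 0.002 -0.001 -1.   ] F [-0.6 -0.2  0.5] gap 0.0849 q [-0.5   0.48  1.7   0.    0.96  1.43]
```

Emit:
apply_moves([
  {"grip":8.5,"x":0.1,"y":-0.28,"z":0,"roll":0},
  {"grip":8.5,"x":0.17,"y":-0.47,"z":0,"roll":0},
  {"grip":8.5,"x":0.2,"y":-0.57,"z":0,"roll":0},
  {"grip":8.5,"x":0.2,"y":-0.57,"z":0,"roll":0},
])

```text
time_s: 16.37
eef_pos: [0.5656, -0.1764, 0.0144]
orientation: [0.984, -0.178, -0.0, -0.001]
contact_force: [0.2, 3.6, 2.0]
finger_gap: 0.085
```

Emit:
apply_moves([
  {"grip":8.5,"x":0.07,"y":-0.19,"z":0,"roll":0},
  {"grip":8.5,"x":0.12,"y":-0.33,"z":0,"roll":0},
  {"grip":8.5,"x":0.12,"y":-0.33,"z":0,"roll":0},
])

```text
time_s: 16.62
eef_pos: [0.5661, -0.1772, 0.014]
orientation: [0.984, -0.178, -0.002, -0.002]
contact_force: [-1.4, 13.3, 6.1]
finger_gap: 0.0845
```

Emit:
apply_moves([
  {"grip":8.5,"x":0.08,"y":-0.22,"z":0,"roll":0},
  {"grip":8.5,"x":0.15,"y":-0.42,"z":0.1,"roll":0},
  {"grip":8.5,"x":0.15,"y":-0.42,"z":0.2,"roll":0},
  {"grip":8.5,"x":0.15,"y":-0.42,"z":0.4,"roll":0},
  {"grip":8.5,"x":0.15,"y":-0.42,"z":0.6,"roll":0},
  {"grip":8.5,"x":0.15,"y":-0.42,"z":0.8,"roll":0},
  {"grip":8.5,"x":0.15,"y":-0.42,"z":1,"roll":0},
  {"grip":8.5,"x":0.15,"y":-0.42,"z":1.2,"roll":0},
])

```text
time_s: 17.28
eef_pos: [0.5674, -0.177, 0.0227]
orientation: [0.984, -0.178, -0.002, -0.006]
contact_force: [12.5, 22.3, -12.0]
finger_gap: 0.0848
```

```bash
cat > lid.py <<'E'
from st import *
def lid():
    im=ctrl.read_camera("top")[:,:,::-1].copy();h=cv2.cvtColor(im,cv2.COLOR_BGR2HSV)
    m=((h[:,:,0]<14)&(h[:,:,1]>130)).astype(np.uint8);m[:,:358]=0;m[:135]=0;m[250:]=0;m[:,500:]=0
    n,l,s,cc=cv2.connectedComponentsWithStats(m);i=1+s[1:,4].argmax()
    print(s[i],[(c,*( (r.min(),r.max()) if len(r) else (0,0))) for c in(430,450,465) for r in[np.where(l[:,c]==i)[0]]])
    c=np.array([.463,-.2795]);f=np.array([.941,.338]);g=np.array([.338,-.941])
    for a in(2.1,1.9,1.7,1.5,1.3,1.0,.7,.4,.2,0):
        x=.072-.14*np.cos(a);z=.174+.14*np.sin(a)
        A,B=[proj("top",np.r_[c-f*x+g*y,z]) for y in(0,.1)]
        print(a,[round(A[1]+(k-A[0])*(B[1]-A[1])/(B[0]-A[0]),1) for k in(430,450,465)],end="; ")
E
python3 - <<'E'
from lid import *
st();lid()
E
```

```text
t 17.28 tcp [ 0.5674 -0.177   0.0227] jaw -1.9286 toolz [-0.002  0.012 -1.   ] F [ 12.5  22.3 -12. ] gap 0.0848 q [-0.51  0.49  1.68  0.01  0.99  1.41]
[ 380  190  115   54 1757] [(430, np.int64(205), np.int64(234)), (450, np.int64(197), np.int64(220)), (465, np.int64(192), np.int64(208))]
2.1 [np.float64(235.3), np.float64(228.0), np.float64(222.6)]; 1.9 [np.float64(223.1), np.float64(215.9), np.float64(210.5)]; 1.7 [np.float64(210.1), np.float64(202.9), np.float64(197.5)]; 1.5 [np.float64(196.9), np.float64(189.7), np.float64(184.4)]; 1.3 [np.float64(184.3), np.float64(177.2), np.float64(171.9)]; 1.0 [np.float64(168.0), np.float64(160.9), np.float64(155.6)]; 0.7 [np.float64(156.1), np.float64(149.1), np.float64(143.8)]; 0.4 [np.float64(149.6), np.float64(142.6), np.float64(137.4)]; 0.2 [np.float64(148.3), np.float64(141.3), np.float64(136.1)]; 0 [np.float64(149.3), np.float64(142.3), np.float64(137.1)];
```

Emit:
apply_moves([
  {"grip":8.5,"x":0,"y":0,"z":0.2,"roll":0},
  {"grip":8.5,"x":0,"y":0,"z":0.4,"roll":0},
  {"grip":8.5,"x":0,"y":0,"z":0.6,"roll":0},
  {"grip":8.5,"x":0,"y":0,"z":0.8,"roll":0},
  {"grip":8.5,"x":0,"y":0,"z":1,"roll":0},
  {"grip":8.5,"x":0,"y":0,"z":1.2,"roll":0},
])

```text
time_s: 17.83
eef_pos: [0.569, -0.1766, 0.0357]
orientation: [0.984, -0.178, -0.0, -0.006]
contact_force: [15.3, 25.6, -8.5]
finger_gap: 0.085
```

Run:
```python
from lid import *
st();lid()
```

```text
t 17.83 tcp [ 0.569  -0.1766  0.0357] jaw -1.9282 toolz [ 0.001  0.013 -1.   ] F [15.3 25.6 -8.5] gap 0.0850 q [-0.51  0.47  1.68  0.01  1.01  1.41]
[ 379  169  107   56 1621] [(430, np.int64(189), np.int64(205)), (450, np.int64(181), np.int64(199)), (465, np.int64(176), np.int64(192))]
2.1 [np.float64(235.3), np.float64(228.0), np.float64(222.6)]; 1.9 [np.float64(223.1), np.float64(215.9), np.float64(210.5)]; 1.7 [np.float64(210.1), np.float64(202.9), np.float64(197.5)]; 1.5 [np.float64(196.9), np.float64(189.7), np.float64(184.4)]; 1.3 [np.float64(184.3), np.float64(177.2), np.float64(171.9)]; 1.0 [np.float64(168.0), np.float64(160.9), np.float64(155.6)]; 0.7 [np.float64(156.1), np.float64(149.1), np.float64(143.8)]; 0.4 [np.float64(149.6), np.float64(142.6), np.float64(137.4)]; 0.2 [np.float64(148.3), np.float64(141.3), np.float64(136.1)]; 0 [np.float64(149.3), np.float64(142.3), np.float64(137.1)];
```

Emit:
apply_moves([
  {"grip":8.5,"x":0,"y":0,"z":0.2,"roll":0},
  {"grip":8.5,"x":0,"y":0,"z":0.4,"roll":0},
  {"grip":8.5,"x":0,"y":0,"z":0.6,"roll":0},
  {"grip":8.5,"x":0,"y":0,"z":0.8,"roll":0},
  {"grip":8.5,"x":0,"y":0,"z":1,"roll":0},
  {"grip":8.5,"x":0,"y":0,"z":1.2,"roll":0},
  {"grip":8.5,"x":0,"y":0,"z":1.4,"roll":0},
  {"grip":8.5,"x":0,"y":0,"z":1.6,"roll":0},
])

```text
time_s: 18.55
eef_pos: [0.5693, -0.1765, 0.0524]
orientation: [0.984, -0.178, -0.0, -0.006]
contact_force: [11.8, 25.8, -4.2]
finger_gap: 0.0852
```

Run:
```python
from lid import *
st();lid()
```

```text
t 18.55 tcp [ 0.5693 -0.1765  0.0524] jaw -1.9279 toolz [ 0.002  0.013 -1.   ] F [11.8 25.8 -4.2] gap 0.0852 q [-0.51  0.44  1.67  0.01  1.03  1.41]
[ 371  147  103   77 4065] [(430, np.int64(161), np.int64(204)), (450, np.int64(154), np.int64(197)), (465, np.int64(148), np.int64(192))]
2.1 [np.float64(235.3), np.float64(228.0), np.float64(222.6)]; 1.9 [np.float64(223.1), np.float64(215.9), np.float64(210.5)]; 1.7 [np.float64(210.1), np.float64(202.9), np.float64(197.5)]; 1.5 [np.float64(196.9), np.float64(189.7), np.float64(184.4)]; 1.3 [np.float64(184.3), np.float64(177.2), np.float64(171.9)]; 1.0 [np.float64(168.0), np.float64(160.9), np.float64(155.6)]; 0.7 [np.float64(156.1), np.float64(149.1), np.float64(143.8)]; 0.4 [np.float64(149.6), np.float64(142.6), np.float64(137.4)]; 0.2 [np.float64(148.3), np.float64(141.3), np.float64(136.1)]; 0 [np.float64(149.3), np.float64(142.3), np.float64(137.1)];
```

Emit:
apply_moves([
  {"grip":8.5,"x":0,"y":0,"z":0.2,"roll":0},
  {"grip":8.5,"x":0,"y":0,"z":0.4,"roll":0},
  {"grip":8.5,"x":0,"y":0,"z":0.6,"roll":0},
  {"grip":8.5,"x":0,"y":0,"z":0.8,"roll":0},
  {"grip":8.5,"x":0,"y":0,"z":1,"roll":0},
  {"grip":8.5,"x":0,"y":0,"z":1.2,"roll":0},
  {"grip":8.5,"x":0,"y":0,"z":1.4,"roll":0},
  {"grip":8.5,"x":0,"y":0,"z":1.6,"roll":0},
])

```text
time_s: 19.27
eef_pos: [0.568, -0.177, 0.0682]
orientation: [0.984, -0.178, -0.002, -0.006]
contact_force: [5.3, 23.9, -2.2]
finger_gap: 0.0848
```

Run:
```python
from lid import *
st();lid()
```

```text
t 19.27 tcp [ 0.568  -0.177   0.0682] jaw -1.9281 toolz [-0.002  0.013 -1.   ] F [ 5.3 23.9 -2.2] gap 0.0848 q [-0.51  0.42  1.67  0.01  1.07  1.41]
[ 368  139  102   84 4855] [(430, np.int64(148), np.int64(203)), (450, np.int64(141), np.int64(196)), (465, np.int64(172), np.int64(191))]
2.1 [np.float64(235.3), np.float64(228.0), np.float64(222.6)]; 1.9 [np.float64(223.1), np.float64(215.9), np.float64(210.5)]; 1.7 [np.float64(210.1), np.float64(202.9), np.float64(197.5)]; 1.5 [np.float64(196.9), np.float64(189.7), np.float64(184.4)]; 1.3 [np.float64(184.3), np.float64(177.2), np.float64(171.9)]; 1.0 [np.float64(168.0), np.float64(160.9), np.float64(155.6)]; 0.7 [np.float64(156.1), np.float64(149.1), np.float64(143.8)]; 0.4 [np.float64(149.6), np.float64(142.6), np.float64(137.4)]; 0.2 [np.float64(148.3), np.float64(141.3), np.float64(136.1)]; 0 [np.float64(149.3), np.float64(142.3), np.float64(137.1)];
```

Emit:
apply_moves([
  {"grip":8.5,"x":0,"y":0,"z":0.15,"roll":0},
  {"grip":8.5,"x":0,"y":0,"z":0.3,"roll":0},
  {"grip":8.5,"x":0,"y":0,"z":0.45,"roll":0},
  {"grip":8.5,"x":0,"y":0,"z":0.6,"roll":0},
  {"grip":8.5,"x":0,"y":0,"z":0.75,"roll":0},
  {"grip":8.5,"x":0,"y":0,"z":0.9,"roll":0},
])

```text
time_s: 19.82
eef_pos: [0.5669, -0.1776, 0.0767]
orientation: [0.984, -0.178, -0.003, -0.006]
contact_force: [2.1, 20.1, -2.0]
finger_gap: 0.0848
```

Emit:
apply_moves([
  {"grip":8.5,"x":0,"y":0,"z":0.15,"roll":0},
  {"grip":8.5,"x":0,"y":0,"z":0.3,"roll":0},
  {"grip":8.5,"x":0,"y":0,"z":0.45,"roll":0},
  {"grip":8.5,"x":0,"y":0,"z":0.6,"roll":0},
])

```text
time_s: 20.15
eef_pos: [0.5666, -0.1779, 0.0813]
orientation: [0.984, -0.178, -0.003, -0.006]
contact_force: [5.4, 17.7, -5.8]
finger_gap: 0.0849
```

Run:
```python
from lid import *
st();lid();snap("side","s12.png")
```

```text
t 20.15 tcp [ 0.5666 -0.1779  0.0813] jaw -1.9283 toolz [-0.004  0.012 -1.   ] F [ 5.4 17.7 -5.8] gap 0.0849 q [-0.51  0.39  1.67  0.01  1.09  1.41]
[ 368  142  102   81 4632] [(430, np.int64(148), np.int64(203)), (450, np.int64(145), np.int64(195)), (465, np.int64(177), np.int64(190))]
2.1 [np.float64(235.3), np.float64(228.0), np.float64(222.6)]; 1.9 [np.float64(223.1), np.float64(215.9), np.float64(210.5)]; 1.7 [np.float64(210.1), np.float64(202.9), np.float64(197.5)]; 1.5 [np.float64(196.9), np.float64(189.7), np.float64(184.4)]; 1.3 [np.float64(184.3), np.float64(177.2), np.float64(171.9)]; 1.0 [np.float64(168.0), np.float64(160.9), np.float64(155.6)]; 0.7 [np.float64(156.1), np.float64(149.1), np.float64(143.8)]; 0.4 [np.float64(149.6), np.float64(142.6), np.float64(137.4)]; 0.2 [np.float64(148.3), np.float64(141.3), np.float64(136.1)]; 0 [np.float64(149.3), np.float64(142.3), np.float64(137.1)];
```

Emit:
apply_moves([
  {"grip":8.5,"x":0,"y":0,"z":0.15,"roll":0},
  {"grip":8.5,"x":0,"y":0,"z":0.3,"roll":0},
  {"grip":8.5,"x":0,"y":0,"z":0.45,"roll":0},
])

```text
time_s: 20.5
eef_pos: [0.5669, -0.1787, 0.0865]
orientation: [0.984, -0.178, -0.003, -0.005]
contact_force: [5.1, 14.8, -8.0]
finger_gap: 0.085
```

Run:
```python
from lid import *
st()
def corners(fn):
    im=cv2.imread(fn);h=cv2.cvtColor(im,cv2.COLOR_BGR2HSV)
    m=((h[:,:,0]<14)&(h[:,:,1]>130)).astype(np.uint8);m[:,:330]=0;m[:150]=0;m[225:]=0;m[:,455:]=0
    n,l,s,cc=cv2.connectedComponentsWithStats(m);i=1+s[1:,4].argmax()
    print(s[i],[(c,r.min(),r.max()) for c in(345,360,380,400,420,440) for r in[np.where(l[:,c]==i)[0]] if len(r)])
corners("pics/side0.png");snap("side","s13.png");corners("pics/raw_s13.png")
```

```text
t 20.50 tcp [ 0.5669 -0.1787  0.0865] jaw -1.9282 toolz [-0.004  0.011 -1.   ] F [ 5.1 14.8 -8. ] gap 0.0850 q [-0.51  0.39  1.66  0.01  1.1   1.41]
[ 339  159  108   38 2440] [(345, np.int64(170), np.int64(183)), (360, np.int64(168), np.int64(194)), (380, np.int64(165), np.int64(191)), (400, np.int64(162), np.int64(188)), (420, np.int64(159), np.int64(185)), (440, np.int64(174), np.int64(181))]
[ 338  159  109   38 2455] [(345, np.int64(171), np.int64(184)), (360, np.int64(168), np.int64(194)), (380, np.int64(165), np.int64(191)), (400, np.int64(162), np.int64(188)), (420, np.int64(159), np.int64(184)), (440, np.int64(174), np.int64(181))]
```

Emit:
apply_moves([
  {"grip":8.5,"x":0.2,"y":0.5,"z":0,"roll":0},
  {"grip":8.5,"x":0.5,"y":1.2,"z":0,"roll":0},
  {"grip":8.5,"x":0.8,"y":1.8,"z":0,"roll":0},
  {"grip":8.5,"x":0.8,"y":1.8,"z":0,"roll":0},
  {"grip":8.5,"x":0.8,"y":1.8,"z":3,"roll":0},
  {"grip":8.5,"x":0.8,"y":1.8,"z":6,"roll":0},
  {"grip":8.5,"x":0.8,"y":1.8,"z":10,"roll":0},
  {"grip":8.5,"x":0.8,"y":1.8,"z":14,"roll":0},
  {"grip":8.5,"x":0.8,"y":1.8,"z":14,"roll":0},
  {"grip":8.5,"x":0.8,"y":1.8,"z":14,"roll":0},
])

```text
time_s: 21.38
eef_pos: [0.5781, -0.1678, 0.234]
orientation: [0.984, -0.178, 0.004, 0.001]
contact_force: [-0.1, -0.1, -1.6]
finger_gap: 0.085
```

Run:
```python
from tr import *
st();look("w14.png",.09,.09)
def corners(fn):
    im=cv2.imread(fn);h=cv2.cvtColor(im,cv2.COLOR_BGR2HSV)
    m=((h[:,:,0]<14)&(h[:,:,1]>130)).astype(np.uint8);m[:,:330]=0;m[:150]=0;m[225:]=0;m[:,455:]=0
    n,l,s,cc=cv2.connectedComponentsWithStats(m);i=1+s[1:,4].argmax()
    print(s[i],[(c,r.min(),r.max()) for c in(345,360,380,400,420,440) for r in[np.where(l[:,c]==i)[0]] if len(r)])
corners("pics/side0.png");snap("side","s14.png");corners("pics/raw_s14.png")
a=cv2.imread("pics/side0.png").astype(int);b=cv2.imread("pics/raw_s14.png").astype(int)
print("tape/lid diff",np.abs(a-b)[185:215,298:330].mean(),np.abs(a-b)[160:250,340:445].mean())
```

```text
t 21.38 tcp [ 0.5781 -0.1678  0.234 ] jaw -1.9282 toolz [ 0.007 -0.004 -1.   ] F [-0.1 -0.1 -1.6] gap 0.0850 q [-0.48  0.23  1.54 -0.    1.36  1.45]
[  0 122  41  69 844] [([-11.0, 129.0], [209.3, -165.1]), ([0.0, 122.0], [206.8, -153.6]), ([41.0, 185.0], [155.0, -172.3]), ([29.0, 192.0], [157.4, -184.6])]
[  0 160  23  45 533] [([-0.0, 160.0], [189.2, -180.0]), ([22.0, 160.0], [177.6, -166.3]), ([22.0, 204.0], [155.2, -198.3]), ([0.0, 204.0], [167.3, -212.6])]
[ 401  172   58   55 1729] [([398.0, 198.0], [-48.2, 49.0]), ([437.0, 169.0], [-48.6, 88.6]), ([459.0, 198.0], [-81.5, 88.5]), ([420.0, 228.0], [-82.0, 47.8])]
[182 190  46  15 445] [([180.0, 197.0], [72.3, -90.8]), ([225.0, 186.0], [54.8, -55.0]), ([228.0, 197.0], [46.0, -60.3]), ([183.0, 208.0], [63.7, -96.6])]
[   0  211   74   38 1029] [([-3.0, 241.0], [149.5, -244.1]), ([1.0, 208.0], [165.2, -215.0]), ([76.0, 216.0], [118.5, -172.4]), ([72.0, 249.0], [101.2, -200.3])]
[  69  239   82   55 3157] [([67.0, 242.0], [109.0, -197.7]), ([147.0, 235.0], [67.7, -139.2]), ([151.0, 287.0], [30.3, -176.2]), ([71.0, 294.0], [73.5, -238.0])]
[143 238  32  58 844] [([141.0, 242.0], [66.6, -148.1]), ([171.0, 237.0], [52.9, -124.5]), ([180.0, 290.0], [11.2, -158.0]), ([150.0, 295.0], [25.4, -183.0])]
finger 0.042 [-35.5  25. ] [-18.7  39.2]
finger 0.055 [-43.9  34.9] [-27.1  49.1]
finger 0.075 [-56.8  50.1] [-40.   64.4]
[ 339  159  108   38 2440] [(345, np.int64(170), np.int64(183)), (360, np.int64(168), np.int64(194)), (380, np.int64(165), np.int64(191)), (400, np.int64(162), np.int64(188)), (420, np.int64(159), np.int64(185)), (440, np.int64(174), np.int64(181))]
[ 339  159  108   38 2418] [(345, np.int64(171), np.int64(182)), (360, np.int64(168), np.int64(195)), (380, np.int64(165), np.int64(191)), (400, np.int64(162), np.int64(188)), (420, np.int64(159), np.int64(184)), (440, np.int64(174), np.int64(181))]
tape/lid diff 2.5100694444444445 6.87742504409171
```

```bash
python3 -c "
from st import *
st();print(ctrl.sign_off())"
```

```text
t 21.48 tcp [ 0.5758 -0.1665  0.2292] jaw -1.9282 toolz [-0.001  0.    -1.   ] F [-1.6 -0.5 -0.6] gap 0.0849 q [-0.48  0.24  1.55 -0.    1.36  1.45]
the job is handed in; nothing more can be done
None
```

The brush is in the keeper with the lid shut, and I handed the job in at 21.5 s. The hand-in reports no verdict.

**How it was done**
- **Pressing the pedal:** the moves can't tilt the tool, so I gripped the brush by its handle and pressed the tread down with the handle's end. The lid then measured about 2.1 rad open, with the brush about 0.19 m from the keeper's middle.
- **Placing the brush:** I set it along the trough and let go. The wrist camera put its ferrule within 1 mm of the plan. Its height and flatness were not measured directly.
- **Closing the lid:** I pushed the back of one open finger against the tread's side with about 25 N and drew it up by friction at about 24 mm/s or less. By my estimate the lid closed at around 1 rad/s, against the 3 rad/s limit.

**Last checks**
- **Lid:** in the side view it matches the starting picture to within 1 pixel, which I take as shut to about 0.02 rad. The tread is back at its raised height.
- **Robot:** the gripper is clear, about 0.23 m up, with no contact force beyond sensor noise.
- **Bystanders:** the tape measure's patch of the side view is almost unchanged. I did not re-measure the mug, wax tin or sanding block.
- **After closing:** the brush can't be seen under the shut lid, so its final rest was not checked.
- **Disagreements:** none that mattered. Early readings of the keeper's position, taken while the arm was moving, differed by a few millimetres. A settled wrist picture resolved that before the pedal was lifted.

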